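# Complete the glassware display: wooden stand, then the tall glass

## Task

Finish the second set on the display board: take the wooden stand from the sloping rack and set it gently, upright and centred, on the empty cork mat, and let go of it. Then set the tall straight glass upright in the centre of the stand's top without dropping or tipping it, as in the finished set alongside. Leave the other things on the table where they are.

Things in the scene. Friction and masses are not known exactly. Their poses are not given: they have to be found in the camera images.
- stand: The wooden display stand, a solid of revolution 44 mm high, 160 g give or take: a foot disc 96 mm across and 8 mm thick, and on it a drum 66 mm across and 36 mm high (grip it by the drum). Origin: centre of the foot's underside; z: its axis, from foot to top. At the start it lies with its foot flat on the rack's slope, so its axis leans 35 degrees from vertical towards the rack's front.
- tall_glass: The tall straight glass, clear, 120 mm high, 54 mm across at the foot and 58 mm at the rim, about 220 g, open at the top, loose and upright on the table. Origin: centre of its underside; z up its axis.
- mat_centre (a point): Centre of the top face of the empty cork mat, 116 x 116 mm, 15 mm above the table (on the board). Axes as the board's.
- finished_set: The finished set on the other mat of the board, fixed: mat, stand and tall glass, 179 mm high above its origin, which is the centre of the mat's underside. Its centre is 150 mm from the empty mat's; it may be on either side.
- board: Fixed grey display board, 140 (x) x 310 (y) x 12 mm, carrying the two mats. Origin: centre of its underside.
- rack: Fixed plywood rack, base 140 (x) x 200 (y) mm. Its board slopes at 35 degrees, low at the front (-x of the rack, turned towards the table's middle), high at the back (+x); its surface passes 60 mm above the origin. A lip 10 mm high at the slope's foot stops the stand. Origin: centre of the underside; z up.
- rack_bar (a point): Middle of the rack's steel carrying bar, 10 mm thick, 200 mm long along the rack's y, 245 mm above the table, over the rack's origin. Its posts, at y = +-100 mm, rise at the back (x = 66 mm) and lean forward above 200 mm. It blocks anything coming straight down on the stand: come in and leave along the stand's leaning axis.
- short_tumbler: Bystander: short clear tumbler, 75 mm high, 70 mm across at the rim, loose. It and the tall glass may have changed places. Origin: centre of its underside.
- coupe: Bystander: stemmed clear glass with a wide bowl, 115 mm high, 100 mm across. Origin: centre of its underside.
- tape_roll: Bystander: roll of paper tape lying flat, 100 mm across, 48 mm high. Origin: centre of its underside.
- spray_bottle: Bystander: white bottle with a grey cap, 60 mm across, 170 mm high. Origin: centre of its underside.
- bowl: Bystander: white bowl, 120 mm across, 55 mm high. Origin: centre of its underside.
- small_carton: Bystander: small cardboard carton, 130 x 100 x 80 mm high. Origin: centre of its underside.
Things that resemble listed ones, but are neither listed nor needed, are in the scene too. Of the things shaped like the stand, the wooden one is meant. Leave any blue look-alike of the tall_glass alone.

How it is judged:
By the outcome, as a careful person would: the job done as asked, in the order asked, and still so for the second after the job is handed in, with the robot touching nothing.
It also fails if it takes over 67 s, if anything falls off the work surface, if the arm or the gripper's body presses on something with over 40 N, if the wrist force passes 120 N, or if a joint passes its speed limit or range.

## Robot

A 6-joint arm with a two-finger parallel gripper is mounted at the origin on the work surface. World frame = base frame: x ahead of the robot, y to its left, z up, the work surface at z = 0. Lengths are in m, angles in degrees, forces in N, time in s.
With the tool pointing down it reaches from about 0.3 to 0.75 m from the base axis. Payload 8.5 kg.
Tool frame: the origin (TCP) lies at the very end of the fingers, on their centre line; the grasp point (between the pads) lies 19 mm behind it; z points along the fingers, y is the direction in which the jaws open and shut (so a half turn about z gives the same grasp; the last joint's range is limited). The gripper opens to 85 mm and grips with 20 to 120 N. Pads are 22 mm wide; open, the fingers measure 114 mm over their backs; the gripper's body (76 mm by 85 mm) begins 54 mm behind the grasp point. The pads swing forward as they close: fully open they stand 13 mm farther back than shut.
Start: joints at [54.471, 21.807, 74.336, -0, 83.858, -12.336], TCP at [0.217, 0.506, 0.199] pointing down, gripper open.
Joint ranges: [-178.18, 178.18], [-50.72, 133.34], [12.68, 142.11], [-81.47, 261.47], [9.98, 163.14], [-165.26, 165.26]. Speed limits (degrees/s): [136.94, 136.94, 180, 180, 180, 180].

## Interface

Orientations are given as a 3x3 rotation matrix whose columns are the frame's x, y, z axes.
In Python, from rig import env, vision, close_job, spotter gives the robot as it stands. The module is installed in compiled form; this text tells all that it offers.
- The arm moves only by the tool jog_arm, never from a script. Its argument "plan" is a list that holds one entry, the list of rows, each a list of 6 numbers: the shift along the tool's x, y, z in units of 40 mm (1.0 is 40 mm), then the turn, a rotation vector about the tool's x, y, z in units of 0.15 rad (1.0 is 0.15 rad). A call has 1 to 10 rows; each row shifts and turns the commanded pose from where the row before left it, along the tool's axes as they then stand; what a row does not reach is not made up. A row lasts 1/10 s, in which the tool goes at most 50 mm and 8.59 degrees, less where a joint would pass 70% of its speed; a pose out of reach is approached as far as the arm can. A call with a number of a shift or a turn outside -1 to 1 is refused whole. A call with a gripper value outside its range is refused whole. "grip" is the opening, from -1 (shut) to 1 (fully open), set as the call begins (left out, the last holds). The fingers move at their own pace and stop on an object; "squeeze" is the grip in N (left out, the last holds). Time passes only in rows, so rows that do not move let the fingers close. It gives the time, the measured TCP pose, the force and the opening at its end, in the units of the state.
- env.observe(): the state, without advancing time (a new reading comes with each control period).
- vision.get_image(name): name is "side" or "top"; returns (picture, depth): 480x640x3 uint8, red, green, blue; 480x640 float32, m along the optical axis (not along the pixel's ray), 0 where there is no reading.
- vision.camera_info(name): a dict with "fx", "fy", "cx", "cy" (pixels), "k1" (the pictures are not rectified: a ray, as slopes to the right and down, at radius r is drawn at 1 + k1 r^2 times it, then the intrinsics apply), "rvec" (rotation vector, rad) and "tvec" (3), from world to camera coordinates, as OpenCV has them. Camera axes: x right, y down, z forward; pixel columns grow to the right and rows downward; lengths in m; the calibration is good to about 2 mm. A picture is of the moment at which its call begins. camera_info takes no time and is no camera call.
- close_job(): hands the job in, once; it reports no verdict.
Trained networks look in the newest picture that a camera, given by its name, has taken for a name from the list of things; names that differ only in an ending like _2 or _b are one class to them, and where a whole thing is asked for, a point or a joint stands for the part that bears it (a point fixed in the world has none). Each returns a list of dicts, best first, with "score" (0 to 1); they miss things now and then, are a little off and sometimes report something else, mostly with a low value. They report only what shows in the picture. A call takes as long as a camera call. They do not tell look-alikes from the thing itself.
- spotter.trace(camera, query): "pixels" (480x640 bool, what is visible of it) and "rect" ([left, top, right, bottom] in pixels, round what is visible of it).
The state is a dict: "time_s": time; "q": joint angles; "qvel": joint speeds; "joint_efforts": joint torques, N m; "position": TCP position; "tool_rot": TCP orientation; "ft_force": force on the tool from outside, world axes, zero at the start; "wrist_torque": the same for the moment, N m; "grip_width": finger opening in m.
Only numpy, scipy, OpenCV 4.12 (cv2) and the standard library are available. Lean on these libraries where they do the work, as an engineer would, in place of code of your own. Each camera call takes 0.05 s, during which the arm holds its last target.

## Working session

There is one attempt and no reset: what is moved stays moved. The work goes in short steps, Python scripts to look and compute and a tool call to move; the robot and the scene stay as the last step left them, time stands still between calls to the robot, and variables do not carry over. Pictures are saved under pics/ and viewed, and the job is handed in when it is done.

Besides the shell and the picture viewer there is one more tool, called after "Emit:" as name(argument=value, ...), one argument or row to a line, values as JSON. jog_arm: Moves the arm, as the interface text tells. Its arguments: {"type":"object","properties":{"plan":{"type":"array"},"grip":{"type":"number"},"squeeze":{"type":"number"}},"required":["plan"]}

```bash
mkdir -p pics; cat > h.py <<'E'
import numpy as np, cv2
from rig import env, vision, close_job, spotter
def cam(n):
    i=vision.camera_info(n); R=cv2.Rodrigues(np.array(i['rvec'],float))[0]; t=np.array(i['tvec'],float).ravel()
    K=np.array([[i['fx'],0,i['cx']],[0,i['fy'],i['cy']],[0,0,1.]]); return i,K,R,t
def slopes(n,uv):
    i,K,R,t=cam(n)
    return cv2.undistortPoints(np.asarray(uv,float).reshape(-1,1,2),K,np.array([i['k1'],0,0,0.])).reshape(-1,2)
def deproj(n,uv,d):
    i,K,R,t=cam(n); s=slopes(n,uv); d=np.asarray(d,float).reshape(-1,1)
    return (np.hstack([s*d,d])-t)@R
def rayz(n,uv,z):
    i,K,R,t=cam(n); s=slopes(n,uv); o=-R.T@t; v=np.hstack([s,np.ones((len(s),1))])@R
    return o+v*((z-o[2])/v[:,2])[:,None]
def proj(n,X):
    i,K,R,t=cam(n); return cv2.projectPoints(np.asarray(X,float).reshape(-1,1,3),cv2.Rodrigues(R)[0],t,K,np.array([i['k1'],0,0,0.]))[0].reshape(-1,2)
def save(n,f):
    im,d=vision.get_image(n); cv2.imwrite('pics/'+f,im[:,:,::-1]); return im,d
E
python3 - <<'E'
from h import *
s=env.observe(); print(s['time_s'],s['position'],s['tool_rot'],s['grip_width'])
for n in('side','top'):
    im,d=save(n,n+'0.png'); np.save(n+'_d.npy',d); i,K,R,t=cam(n); print(n,-R.T@t,R[2],i['fx'],i['k1'])
E
```

```text
0.0 [0.21641919 0.50525994 0.19809434] [[-9.19190643e-01  3.93812026e-01 -8.06060577e-04]
 [ 3.93812768e-01  9.19189853e-01 -1.23223948e-03]
 [ 2.55651979e-04 -1.45009994e-03 -9.99998916e-01]] 0.08543827703419979
side [ 0.48324934 -0.80524777  0.92542735] [ 0.07508553  0.74755528 -0.65994186] 538.3310188902078 -0.13782897406893566
top [0.26724837 0.05326303 1.51287469] [ 0.2177741  -0.00509605 -0.9759859 ] 587.5834800998069 0.05499265970976352
```

View pics/side0.png

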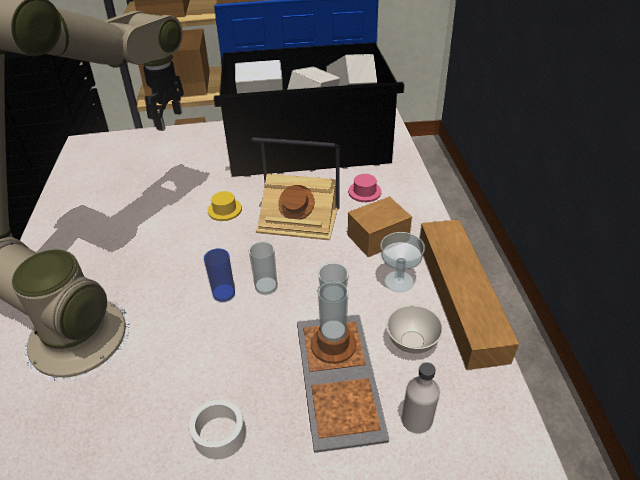

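View pics/top0.png

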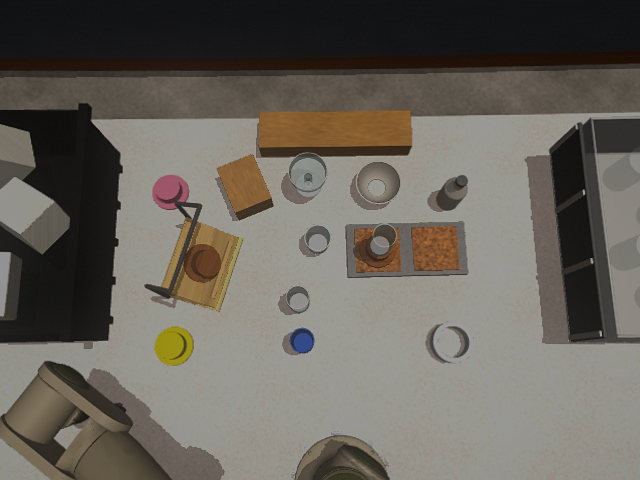

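The side view shows the wooden stand on the rack at about (297,201), the empty mat at (346,408), and a clear glass at (263,268) next to a blue look-alike at (220,275). Another clear glass at (333,280) is partly hidden behind the finished set. In the top view these are the stand (203,262), mat (436,248), and glasses (298,300) and (317,239).

```bash
python3 - <<'E'
from h import *
ds={n:np.load(n+'_d.npy') for n in('side','top')}
for n in('side','top'):
    ov=cv2.imread('pics/%s0.png'%n)
    for q,c in(('stand',(0,255,0)),('tall_glass',(255,0,0)),('short_tumbler',(0,0,255)),('mat_centre',(255,255,0)),('rack',(255,0,255)),('board',(0,255,255))):
        for k,r in enumerate(spotter.trace(n,q)):
            m=r['pixels']; v,u=np.nonzero(m); ok=ds[n][v,u]>0
            P=deproj(n,np.c_[u,v][ok],ds[n][v,u][ok])
            print(n,q,k,round(r['score'],2),r['rect'],m.sum(),np.round(np.percentile(P,[2,50,98],axis=0),3).tolist() if ok.any() else 0)
            np.save(f'm_{n}_{q}_{k}.npy',m)
            cs,_=cv2.findContours(m.astype(np.uint8),0,1); cv2.drawContours(ov,cs,-1,c,1)
    cv2.imwrite(f'pics/ov_{n}.png',ov)
E
```

```text
side stand 0 0.8 [350.4, 174.4, 377.7, 200.3] 621 [[0.699, 0.394, 0.005], [0.734, 0.419, 0.027], [0.778, 0.46, 0.048]]
side stand 1 0.79 [203.7, 193.4, 242.2, 224.3] 792 [[0.291, 0.366, 0.0], [0.336, 0.392, 0.022], [0.376, 0.44, 0.048]]
side stand 2 0.6 [279.6, 188.8, 315.0, 221.0] 949 [[0.492, 0.292, 0.043], [0.533, 0.315, 0.083], [0.576, 0.365, 0.111]]
side tall_glass 0 0.77 [247.2, 241.2, 280.4, 293.8] 1187 [[0.412, 0.069, 0.005], [0.439, 0.078, 0.081], [0.465, 0.126, 0.121]]
side tall_glass 1 0.65 [202.9, 249.8, 233.3, 303.6] 1219 [[0.313, 0.059, 0.003], [0.339, 0.069, 0.082], [0.364, 0.116, 0.121]]
side tall_glass 2 0.54 [347.0, 199.0, 411.5, 257.3] 2337 [[0.663, 0.167, 0.006], [0.72, 0.213, 0.078], [0.807, 0.286, 0.084]]
side short_tumbler 0 0.82 [318.1, 259.4, 347.0, 283.2] 517 [[0.563, 0.02, 0.026], [0.599, 0.072, 0.06], [0.625, 0.081, 0.077]]
side mat_centre 0 0.55 [311.9, 378.5, 381.1, 437.0] 3166 [[0.519, -0.313, 0.013], [0.574, -0.26, 0.016], [0.629, -0.202, 0.02]]
side rack 0 0.76 [250.4, 139.5, 338.0, 239.2] 4204 [[0.438, 0.26, 0.003], [0.548, 0.336, 0.057], [0.651, 0.4
[... 780 characters left out ...]
, 196.3] 1347 [[0.709, 0.029, 0.001], [0.763, 0.072, 0.083], [0.802, 0.115, 0.118]]
top short_tumbler 0 0.63 [303.5, 222.8, 329.5, 253.2] 604 [[0.562, 0.019, 0.004], [0.604, 0.05, 0.03], [0.625, 0.08, 0.079]]
top mat_centre 0 0.78 [411.0, 226.5, 461.8, 270.4] 1957 [[0.52, -0.313, 0.009], [0.575, -0.257, 0.016], [0.631, -0.201, 0.022]]
top rack 0 0.73 [146.5, 202.4, 240.4, 315.2] 4194 [[0.436, 0.262, 0.002], [0.524, 0.339, 0.062], [0.647, 0.427, 0.252]]
top board 0 0.62 [345.8, 223.6, 466.8, 280.6] 2283 [[0.505, -0.335, 0.005], [0.563, -0.183, 0.013], [0.644, -0.029, 0.019]]
top board 1 0.25 [184.7, 241.2, 218.9, 279.6] 1093 [[0.493, 0.294, 0.048], [0.529, 0.332, 0.09], [0.575, 0.373, 0.113]]
```

```bash
python3 - <<'E'
from h import *
from scipy.optimize import least_squares
ds={n:np.load(n+'_d.npy') for n in('side','top')}
def pts(n,q,k,er=1):
    m=np.load(f'm_{n}_{q}_{k}.npy').astype(np.uint8)
    if er: m=cv2.erode(m,np.ones((3,3),np.uint8))
    v,u=np.nonzero((m>0)&(ds[n]>0)); return deproj(n,np.c_[u,v],ds[n][v,u])
S={'side':pts('side','stand',2),'top':pts('top','stand',0)}
# 2D profile SDF-ish: distance to outline polyline (r,h)
prof=np.array([[0,0],[.048,0],[.048,.008],[.033,.008],[.033,.044],[0,.044]])
def dist(r,h):
    D=[]
    p=np.c_[r,h]
    for a,b in zip(prof[1:-1],prof[2:]):
        ab=b-a; t=np.clip(((p-a)@ab)/(ab@ab),0,1); D.append(np.linalg.norm(p-a-t[:,None]*ab,axis=1))
    return np.min(D,axis=0)
def axis(phi,th=np.radians(35)): return np.array([np.sin(th)*np.cos(phi),np.sin(th)*np.sin(phi),np.cos(th)])
def res(p,P):
    a=axis(p[3],p[4]); d=P-p[:3]; h=d@a; r=np.linalg.norm(d-h[:,None]*a,axis=1); return dist(r,h)
def fit(P,free=True):
    best=None
    for phi in np.radians([-120,-100,-80,-60]):
        f=(lambda p:res(p,P)) if free else (lambda p:res(np.r_[p,np.radians(35)],P))
        x0=np.r_[.54,.345,.07,phi]; x0=np.r_[x0,np.radians(35)] if free else x0
        s=least_squares(f,x0,loss='soft_l1',f_scale=.003)
        if best is None or s.cost<best.cost: best=s
    return best.x,best.cost/len(P)
for nm,P in(('side',S['side']),('top',S['top']),('both',np.vstack([S['side'],S['top']]))):
    for fr in(False,True):
        x,c=fit(P,fr); print(nm,len(P),x[:3].round(4),np.degrees(x[3:]).round(1),c)
# rack plane
R=np.vstack([pts('top','rack',0),pts('side','rack',0)])
x,_=fit(np.vstack([S['side'],S['top']]),False)
Q=R[(R[:,2]>.02)&(R[:,2]<.12)]
best=0;rng=np.random.default_rng(0)
for _ in range(1000):
    a=Q[rng.choice(len(Q),3,False)]; nn=np.cross(a[1]-a[0],a[2]-a[0]); l=np.linalg.norm(nn)
    if l<1e-6: continue
    nn/=l; nn*=np.sign(nn[2]); ok=abs((Q-a[0])@nn)<.003
    if ok.sum()>best: best=ok.sum(); I=ok
c=Q[I].mean(0); nn=np.linalg.svd(Q[I]-c)[2][2]; nn*=np.sign(nn[2])
print('plane',best,len(Q),nn.round(3),'tilt',np.degrees(np.arccos(nn[2])),'az',np.degrees(np.arctan2(nn[1],nn[0])), 'stand off',(x[:3]-c)@nn)
pb=R[R[:,2]>.225]; 
cb,wb,_=0,0,0
mm=pb.mean(0); print('bar pts',len(pb),mm, pb.min(0),pb.max(0)); u=np.linalg.svd(pb-mm)[2][0]; print('bar dir',u)
for n in('side','top'):
    for q in('mat_centre','board'):
        m=np.load(f'm_{n}_{q}_0.npy').astype(np.uint8); cs,_=cv2.findContours(m,0,1); cc=max(cs,key=cv2.contourArea).reshape(-1,2)
        z=.015 if q[0]=='m' else .012
        X=rayz(n,cc,z)[:,:2].astype(np.float32); print(n,q,cv2.minAreaRect(X))
T=pts('side','tall_glass',0,0); 
for n,P in(('side',T),):
    P=P[P[:,2]>.02]; 
    r=lambda p:np.hypot(P[:,0]-p[0],P[:,1]-p[1])-(.027+.002*P[:,2]/.12)
    s=least_squares(r,[.44,.1],loss='soft_l1',f_scale=.003); print('glass',s.x, np.median(abs(s.fun)))
# rim top
v=np.mgrid[280:320,280:320]; vv,uu=v[0].ravel(),v[1].ravel(); d=ds['top'][vv,uu]; P=deproj('top',np.c_[uu,vv][d>0],d[d>0]); P=P[P[:,2]>.1]; print('top rim',len(P),P.min(0) if len(P) else '',P.max(0) if len(P) else '')
E
```

```text
side 811 [0.5342 0.3406 0.0603] [-106.] 2.483980087472599e-06
side 811 [0.5342 0.3405 0.0602] [-106.1   34.8] 2.4831492472515857e-06
top 982 [0.5362 0.3396 0.0601] [-106.7] 2.583351876747341e-06
top 982 [0.5362 0.3397 0.0602] [-106.7   35.6] 2.575521637597215e-06
both 1793 [0.5352 0.34   0.0602] [-106.4] 2.568168536384581e-06
both 1793 [0.5351 0.3401 0.0602] [-106.4   35.3] 2.5656430172441443e-06
plane 3001 5053 [-0.16  -0.54   0.826] tilt 34.28479825956545 az -106.54588682552026 stand off -0.00012488927502384524
bar pts 636 [0.52801076 0.34406513 0.24743592] [0.43585085 0.30672072 0.2250262 ] [0.64234108 0.41061364 0.25842611]
bar dir [-0.95388773  0.30003618 -0.00874606]
side mat_centre ((0.5740727186203003, -0.2570796310901642), (0.11671080440282822, 0.11637907475233078), 1.1797678470611572)
side board ((0.5730158090591431, -0.18391835689544678), (0.144809290766716, 0.31429755687713623), 0.9757235646247864)
top mat_centre ((0.5764690041542053, -0.2562941908836365), (0.11980029195547104, 0.11480506509542465), 89.9503173828125)
top board ((0.574061930179596, -0.18185915052890778), (0.1407730132341385, 0.3115618824958801), 0.7791391015052795)
glass [0.43833167 0.09835291] 0.0013092301325286423
top rim 136 [0.4110401  0.07064889 0.10027444] [0.46808131 0.12797015 0.12826377]
```

View pics/ov_top.png

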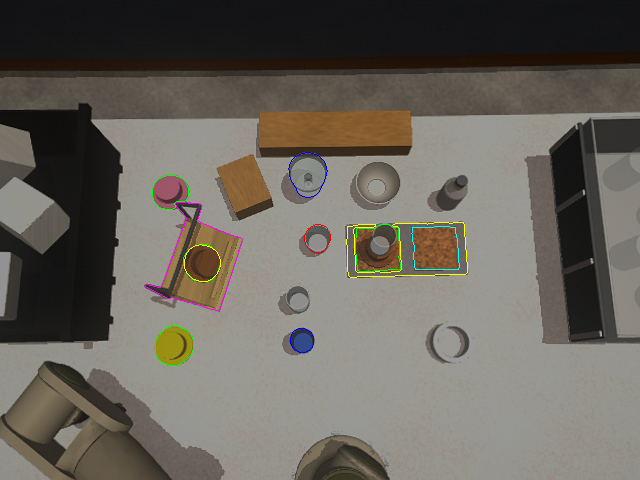

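Positions from both cameras agree:
- **Stand:** (0.535, 0.340, 0.060), leaning 35° towards azimuth -106.5°.
- **Mat:** (0.575, -0.257).
- **Tall glass:** (0.439, 0.099), rim height 0.12. The glass at (0.594, 0.05) reaches only 77 mm, so it is the tumbler.

Next I'll plan the moves.

```bash
cat >> h.py <<'E'
from scipy.spatial.transform import Rotation as Ro
th=np.radians(35); az=np.radians(-106.5)
AX=np.array([np.sin(th)*np.cos(az),np.sin(th)*np.sin(az),np.cos(th)])
SO=np.array([.535,.340,.060])
def RT(z,y):
    z=np.array(z,float); z/=np.linalg.norm(z); y=np.array(y,float); y-=y@z*z; y/=np.linalg.norm(y); return np.c_[np.cross(y,z),y,z]
RG=RT(-AX,[np.cos(az+np.pi/2),np.sin(az+np.pi/2),0])
def down(a): a=np.radians(a); return RT([0,0,-1],[np.cos(a),np.sin(a),0])
def plan(P,R,N,p0=None,R0=None):
    s=env.observe()
    p0=np.array(s['position']) if p0 is None else p0; R0=np.array(s['tool_rot']) if R0 is None else R0
    rv=Ro.from_matrix(R0.T@R).as_rotvec()/N; p=p0.copy(); Rc=R0.copy()
    for k in range(N):
        d=(P-p)/(N-k); 
        row=np.r_[Rc.T@d/.04,rv/.15]; row=row.round(2); print(row.tolist(),end=',\n')
        p=p+Rc@row[:3]*.04; Rc=Rc@Ro.from_rotvec(row[3:]*.15).as_matrix()
    return p,Rc
def st():
    s=env.observe(); print(round(s['time_s'],2),np.round(s['position'],4),'q',np.round(s['q'],1),'F',np.round(s['ft_force'],1),'w',round(s['grip_width'],4)); return s
E
python3 - <<'E'
from h import *
s=st(); R0=np.array(s['tool_rot'])
p,R=plan(np.array([.30,.25,.30]),R0@Ro.from_rotvec(np.array([0,0,.3])).as_matrix(),10); print()
plan(SO+.19*AX,RG,14,p,R); print(SO+.19*AX,RG)
E
```

```text
0.7 [0.2166 0.5055 0.1987] q [ 54.5  21.8  74.3   0.   83.9 -12.3] F [-0.4 -0.5 -0.7] w 0.0851
[-0.44, -0.51, -0.25, -0.0, -0.0, 0.2],
[-0.46, -0.49, -0.25, -0.0, -0.0, 0.2],
[-0.47, -0.48, -0.25, -0.0, -0.0, 0.2],
[-0.49, -0.46, -0.25, -0.0, -0.0, 0.2],
[-0.5, -0.45, -0.26, -0.0, -0.0, 0.2],
[-0.51, -0.43, -0.25, -0.0, -0.0, 0.2],
[-0.53, -0.42, -0.26, -0.0, -0.0, 0.2],
[-0.54, -0.4, -0.25, -0.0, -0.0, 0.2],
[-0.55, -0.38, -0.26, -0.0, -0.0, 0.2],
[-0.56, -0.37, -0.25, -0.0, -0.0, 0.2],

[-0.29, 0.22, 0.15, -0.17, 0.26, 0.53],
[-0.28, 0.24, 0.15, -0.17, 0.26, 0.53],
[-0.27, 0.25, 0.14, -0.17, 0.26, 0.53],
[-0.25, 0.27, 0.14, -0.17, 0.26, 0.53],
[-0.24, 0.29, 0.13, -0.17, 0.26, 0.53],
[-0.22, 0.3, 0.13, -0.17, 0.26, 0.53],
[-0.2, 0.31, 0.13, -0.17, 0.26, 0.53],
[-0.18, 0.33, 0.13, -0.17, 0.26, 0.53],
[-0.16, 0.34, 0.14, -0.17, 0.26, 0.53],
[-0.14, 0.34, 0.14, -0.17, 0.26, 0.53],
[-0.11, 0.35, 0.14, -0.17, 0.26, 0.53],
[-0.09, 0.35, 0.15, -0.17, 0.26, 0.53],
[-0.07, 0.36, 0.15, -0.17, 0.26, 0.53],
[-0.04, 0.36, 0.17, -0.17, 0.26, 0.53],
[0.50404814 0.23550828 0.21563889] [[ 2.32651750e-01  9.58819735e-01  1.62904509e-01]
 [ 7.85419146e-01 -2.84015345e-01  5.49956407e-01]
 [ 5.73576436e-01 -3.31971418e-17 -8.19152044e-01]]
```

Emit:
jog_arm(
  plan=[
    [[-0.44,-0.51,-0.25,0,0,0.2],[-0.46,-0.49,-0.25,0,0,0.2],[-0.47,-0.48,-0.25,0,0,0.2],[-0.49,-0.46,-0.25,0,0,0.2],[-0.5,-0.45,-0.26,0,0,0.2],[-0.51,-0.43,-0.25,0,0,0.2],[-0.53,-0.42,-0.26,0,0,0.2],[-0.54,-0.4,-0.25,0,0,0.2],[-0.55,-0.38,-0.26,0,0,0.2],[-0.56,-0.37,-0.25,0,0,0.2]],
  ],
  grip=1,
)

```text
time_s: 1.7
position: [0.3001, 0.2491, 0.3005]
tool_rot: [[-0.761, 0.649, 0.0], [0.649, 0.761, 0.0], [-0.0, 0.0, -1.0]]
ft_force: [-0.1, 0.6, -0.2]
grip_width: 0.0855
```

Emit:
jog_arm(
  plan=[
    [[-0.29,0.22,0.15,-0.17,0.26,0.53],[-0.28,0.24,0.15,-0.17,0.26,0.53],[-0.27,0.25,0.14,-0.17,0.26,0.53],[-0.25,0.27,0.14,-0.17,0.26,0.53],[-0.24,0.29,0.13,-0.17,0.26,0.53],[-0.22,0.3,0.13,-0.17,0.26,0.53],[-0.2,0.31,0.13,-0.17,0.26,0.53],[-0.18,0.33,0.13,-0.17,0.26,0.53],[-0.16,0.34,0.14,-0.17,0.26,0.53]],
  ],
)

```text
time_s: 2.6
position: [0.4321, 0.2404, 0.2457]
tool_rot: [[-0.142, 0.989, 0.032], [0.909, 0.118, 0.399], [0.391, 0.086, -0.916]]
ft_force: [-0.0, 0.1, 0.1]
grip_width: 0.0854
```

```bash
python3 - <<'E'
from h import *
st(); plan(SO+.19*AX,RG,6)
E
```

```text
2.6 [0.4321 0.2404 0.2457] q [  1.    9.7  87.8  23.8  80.9 -10.3] F [-0.   0.1  0.1] w 0.0854
[-0.11, 0.28, 0.12, -0.14, 0.21, 0.44],
[-0.1, 0.29, 0.12, -0.14, 0.21, 0.44],
[-0.08, 0.29, 0.12, -0.14, 0.21, 0.44],
[-0.06, 0.29, 0.12, -0.14, 0.21, 0.44],
[-0.05, 0.3, 0.13, -0.14, 0.21, 0.44],
[-0.03, 0.29, 0.14, -0.14, 0.21, 0.44],
```

Emit:
jog_arm(
  plan=[
    [[-0.11,0.28,0.12,-0.14,0.21,0.44],[-0.1,0.29,0.12,-0.14,0.21,0.44],[-0.08,0.29,0.12,-0.14,0.21,0.44],[-0.06,0.29,0.12,-0.14,0.21,0.44],[-0.05,0.3,0.13,-0.14,0.21,0.44],[-0.03,0.29,0.14,-0.14,0.21,0.44],[0,0,0,0,0,0],[0,0,0,0,0,0]],
  ],
)

```text
time_s: 3.4
position: [0.503, 0.236, 0.2159]
tool_rot: [[0.227, 0.96, 0.162], [0.787, -0.279, 0.55], [0.574, 0.003, -0.819]]
ft_force: [-0.8, -0.0, -0.1]
grip_width: 0.0854
```

```bash
python3 - <<'E'
from h import *
s=st(); plan(SO+.08*AX,RG,8); print(np.round(RG.T@(SO-np.array(s['position'])),4))
im,d=save('side','s1.png'); im,d=save('top','t1.png')
E
```

```text
3.4 [0.503  0.236  0.2159] q [-5.2 14.9 91.1 36.6 70.5 -0.6] F [-0.8 -0.  -0.1] w 0.0854
[-0.0, 0.0, 0.34, -0.0, -0.0, 0.0],
[-0.0, 0.0, 0.34, -0.0, -0.0, 0.0],
[-0.0, 0.01, 0.35, -0.0, -0.0, 0.0],
[-0.0, 0.0, 0.34, -0.0, -0.0, 0.0],
[-0.0, 0.01, 0.35, -0.0, -0.0, 0.0],
[-0.0, 0.0, 0.34, -0.0, -0.0, 0.0],
[-0.0, 0.01, 0.35, -0.0, -0.0, 0.0],
[-0.01, 0.0, 0.34, -0.0, -0.0, 0.0],
[-0.0002  0.0011  0.1901]
```

View pics/s1.png

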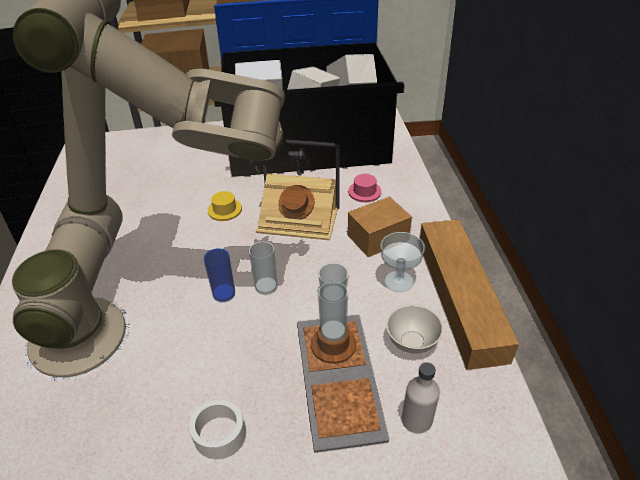

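View pics/t1.png

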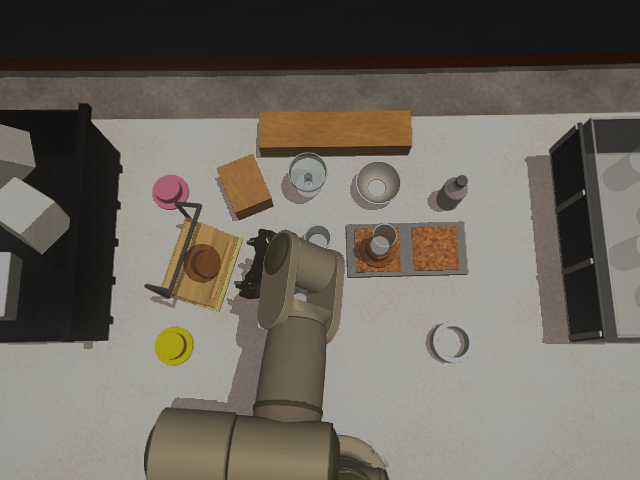

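The gripper (top view, 255,265) lines up with the stand (203,262) along its leaning axis and is clear of the bar. I'll go in along the axis.

Emit:
jog_arm(
  plan=[
    [[0,0,0.34,0,0,0],[0,0,0.34,0,0,0],[0,0.01,0.35,0,0,0],[0,0,0.34,0,0,0],[0,0.01,0.35,0,0,0],[0,0,0.34,0,0,0],[0,0.01,0.35,0,0,0],[0,0,0.34,0,0,0],[0,0,0.2,0,0,0],[0,0,0.2,0,0,0]],
  ],
)

```text
time_s: 4.5
position: [0.5251, 0.3055, 0.1121]
tool_rot: [[0.228, 0.96, 0.163], [0.786, -0.28, 0.551], [0.574, 0.003, -0.819]]
ft_force: [-0.2, -0.4, 0.8]
grip_width: 0.0856
```

Emit:
jog_arm(
  plan=[
    [[0,0,0.2,0,0,0],[0,0,0.2,0,0,0],[0,0,0.2,0,0,0],[0,0,0.2,0,0,0],[0,0,0.2,0,0,0],[0,0,0.2,0,0,0],[0,0,0,0,0,0]],
  ],
)

```text
time_s: 5.2
position: [0.5324, 0.332, 0.0723]
tool_rot: [[0.229, 0.96, 0.162], [0.786, -0.28, 0.551], [0.574, 0.001, -0.819]]
ft_force: [-1.1, 0.0, -0.6]
grip_width: 0.0853
```

```bash
python3 - <<'E'
from h import *
s=st(); print(np.round(RG.T@(SO-np.array(s['position'])),4))
im,d=save('side','s2.png'); cv2.imwrite('pics/s2c.png',cv2.resize(im[120:260,200:400,::-1],None,fx=4,fy=4))
im,d=save('top','t2.png'); cv2.imwrite('pics/t2c.png',cv2.resize(im[190:330,120:300,::-1],None,fx=4,fy=4))
E
```

```text
5.2 [0.5324 0.332  0.0723] q [ 6.3 30.3 94.2 44.  49.7 -5. ] F [-1.1  0.  -0.6] w 0.0853
[-0.0002  0.0002  0.0149]
```

View pics/s2c.png

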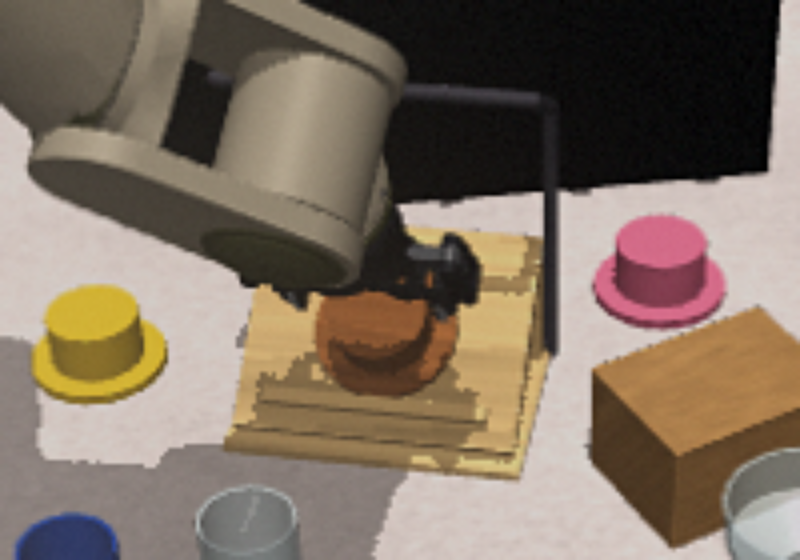

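View pics/t2c.png

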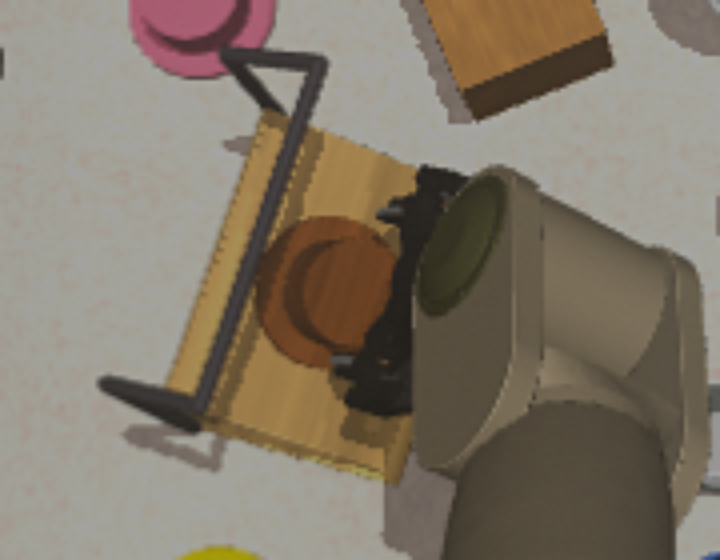

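```bash
python3 - <<'E'
from h import *
for h in(.008,.02,.03,.044,.06):
  for s in(-.0425,0,.0425):
    X=SO+h*AX+s*RG[:,1]
    print(h,s,((proj('top',X)-[120,190])*4).round(),((proj('side',X)-[200,120])*4).round())
E
```

```text
0.008 -0.0425 [[309. 357.]] [[322. 321.]]
0.008 0 [[331. 292.]] [[384. 326.]]
0.008 0.0425 [[352. 228.]] [[447. 332.]]
0.02 -0.0425 [[317. 358.]] [[318. 315.]]
0.02 0 [[338. 292.]] [[381. 321.]]
0.02 0.0425 [[360. 228.]] [[445. 326.]]
0.03 -0.0425 [[323. 358.]] [[315. 311.]]
0.03 0 [[345. 292.]] [[379. 316.]]
0.03 0.0425 [[366. 227.]] [[443. 321.]]
0.044 -0.0425 [[332. 359.]] [[311. 304.]]
0.044 0 [[354. 293.]] [[375. 309.]]
0.044 0.0425 [[375. 227.]] [[440. 315.]]
0.06 -0.0425 [[342. 360.]] [[307. 296.]]
0.06 0 [[364. 293.]] [[371. 301.]]
0.06 0.0425 [[386. 227.]] [[437. 307.]]
```

The fingertips (top crop: 380,213 and 335,362) stand well up the drum because the open pads are set back. I'll go 10 mm deeper, then close.

Emit:
jog_arm(
  plan=[
    [[0,0,0.1,0,0,0],[0,0,0.1,0,0,0],[0,0,0.05,0,0,0],[0,0,0,0,0,0]],
  ],
)

```text
time_s: 5.7
position: [0.5343, 0.3371, 0.0649]
tool_rot: [[0.228, 0.96, 0.163], [0.786, -0.28, 0.551], [0.574, 0.002, -0.819]]
ft_force: [-0.2, -0.2, 0.5]
grip_width: 0.0855
```

Emit:
jog_arm(
  plan=[
    [[0,0,0,0,0,0],[0,0,0,0,0,0],[0,0,0,0,0,0],[0,0,0,0,0,0],[0,0,0,0,0,0],[0,0,0,0,0,0],[0,0,0,0,0,0],[0,0,0,0,0,0]],
  ],
  grip=-1,
  squeeze=40,
)

```text
time_s: 6.5
position: [0.5371, 0.3353, 0.0703]
tool_rot: [[0.225, 0.959, 0.172], [0.785, -0.283, 0.551], [0.577, 0.011, -0.816]]
ft_force: [-13.6, -30.0, 41.4]
grip_width: 0.0003
```

```bash
python3 - <<'E'
from h import *
s=st(); print(np.round(RG.T@(SO-np.array(s['position'])),4))
im,d=save('side','s3.png'); cv2.imwrite('pics/s3c.png',cv2.resize(im[120:260,200:400,::-1],None,fx=4,fy=4))
im,d=save('top','t3.png'); cv2.imwrite('pics/t3c.png',cv2.resize(im[190:330,120:300,::-1],None,fx=4,fy=4))
E
```

```text
6.5 [0.5371 0.3353 0.0703] q [ 6.7 30.8 94.  44.5 48.8 -5.4] F [-13.6 -30.   41.4] w 0.0003
[-0.0027 -0.0034  0.0107]
```

View pics/t3c.png

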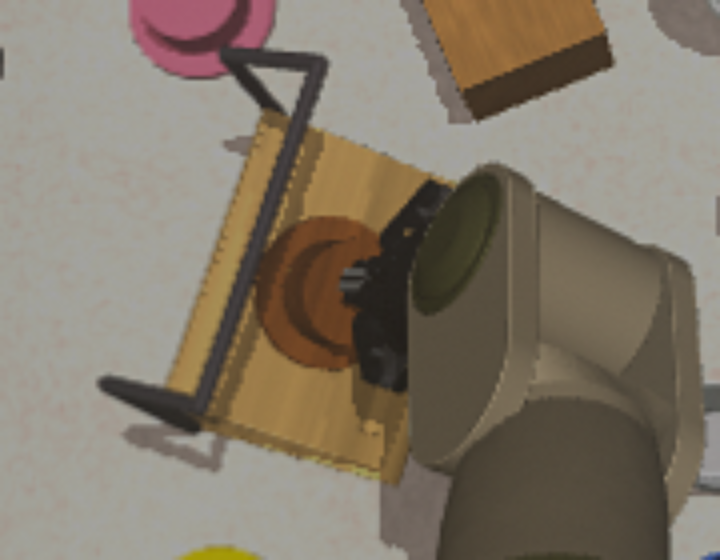

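The fingers shut on nothing and are pressing on the drum's top at 50 N, so the real fingertips must sit about 33 mm behind the reported TCP. I'll back off at once and calibrate the tip from the images.

Emit:
jog_arm(
  plan=[
    [[0,0,-0.3,0,0,0],[0,0,-0.3,0,0,0],[0,0,-0.5,0,0,0],[0,0,-0.7,0,0,0],[0,0,-0.7,0,0,0],[0,0,-0.7,0,0,0],[0,0,-0.7,0,0,0],[0,0,0,0,0,0],[0,0,0,0,0,0]],
  ],
)

```text
time_s: 7.5
position: [0.5089, 0.251, 0.1927]
tool_rot: [[0.229, 0.96, 0.164], [0.786, -0.281, 0.551], [0.574, 0.003, -0.819]]
ft_force: [-0.5, -0.8, -0.6]
grip_width: -0.0003
```

```bash
python3 - <<'E'
from h import *
s=st(); p=np.array(s['position']); R=np.array(s['tool_rot'])
print(np.round(RG.T@(SO-p),4))
for n,b in(('side',(100,260,200,400)),('top',(190,330,120,300))):
    im,d=save(n,n+'4.png'); np.save(n+'4_d.npy',d)
    im=im.copy()
    for k,c in((0,(255,0,0)),(-.033,(0,255,0)),(-.073,(0,0,255))):
        u=proj(n,p+R[:,2]*k)[0]; print(n,k,u); cv2.circle(im,(int(round(u[0])),int(round(u[1]))),1,c,-1)
    cv2.imwrite(f'pics/{n}4c.png',cv2.resize(im[b[0]:b[1],b[2]:b[3],::-1],None,fx=4,fy=4,interpolation=0))
E
```

```text
7.5 [0.5089 0.251  0.1927] q [-3.3 17.2 92.1 37.5 66.7 -1. ] F [-0.5 -0.8 -0.6] w -0.0003
[-0.0002 -0.0002  0.1619]
side 0 [285.88456187 181.40673306]
side -0.033 [283.36163818 176.47905811]
side -0.073 [280.12955801 170.16588606]
top 0 [229.08130866 263.36296852]
top -0.033 [235.42512854 263.47700902]
top -0.073 [243.47504309 263.62218331]
```

View pics/side4c.png

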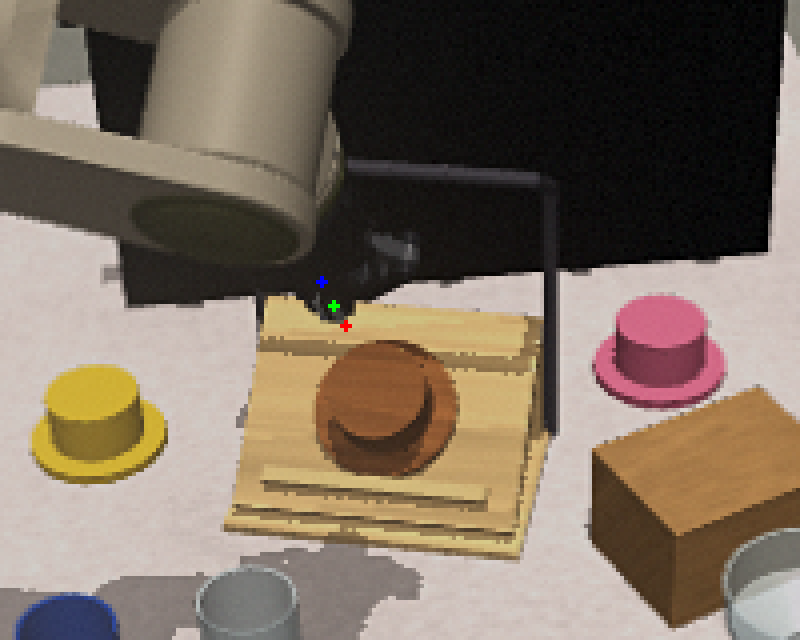

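View pics/top4c.png

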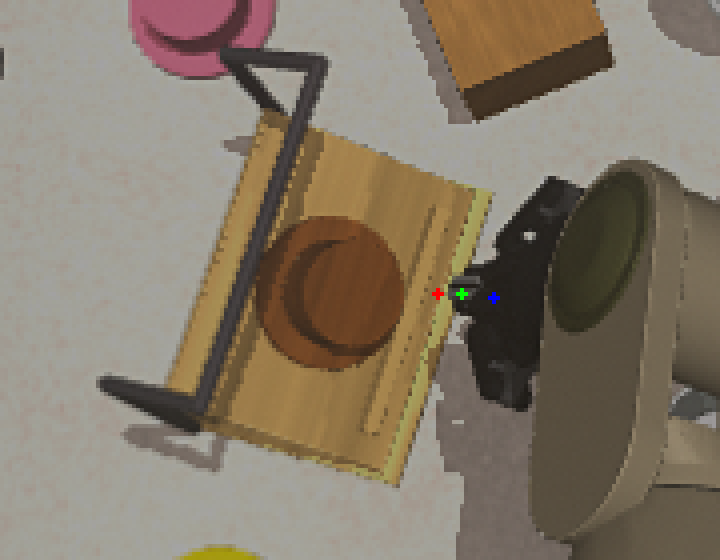

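```bash
python3 - <<'E'
from h import *
s=env.observe(); p=np.array(s['position']); R=np.array(s['tool_rot'])
for n in('side','top'):
    d=np.load(n+'4_d.npy'); v,u=np.nonzero(d>0); P=(deproj(n,np.c_[u,v],d[v,u])-p)@R
    k=(abs(P[:,0])<.06)&(abs(P[:,1])<.08)&(P[:,2]>-.12)&(P[:,2]<.03); Q=P[k]
    print(n,len(Q))
    for z in np.arange(-.08,.03,.006):
        a=Q[(Q[:,2]>=z)&(Q[:,2]<z+.006)]
        if len(a): print(round(z,3),len(a),'x',np.percentile(a[:,0],[5,95]).round(3),'y',np.percentile(a[:,1],[5,95]).round(3))
E
```

```text
side 280
-0.08 9 x [-0.012 -0.008] y [-0.019  0.015]
-0.074 10 x [-0.011 -0.005] y [-0.002  0.015]
-0.068 6 x [-0.012 -0.005] y [-0.005  0.013]
-0.062 10 x [-0.01  -0.005] y [-0.008  0.013]
-0.056 15 x [-0.011 -0.003] y [-0.011  0.015]
-0.05 10 x [-0.011 -0.006] y [-0.01   0.009]
-0.044 7 x [-0.011 -0.006] y [-0.002  0.013]
-0.038 1 x [-0.008 -0.008] y [0.006 0.006]
top 447
-0.08 29 x [-0.001  0.014] y [-0.018  0.013]
-0.074 7 x [0.002 0.012] y [-0.002  0.005]
-0.068 12 x [0.009 0.013] y [-0.009  0.011]
-0.062 11 x [0.005 0.013] y [-0.01   0.012]
-0.056 19 x [0.005 0.012] y [-0.01   0.016]
-0.05 15 x [0.005 0.013] y [-0.009  0.013]
-0.044 12 x [-0.002  0.012] y [-0.01   0.011]
-0.038 1 x [0.01 0.01] y [0.003 0.003]
```

Both depth clouds end at about z = -0.038 in the tool frame when shut, so the real tip is about 35 mm behind the reported TCP with no lateral shift. I'll open and measure the setback of the open fingers.

Emit:
jog_arm(
  plan=[
    [[0,0,0,0,0,0],[0,0,0,0,0,0],[0,0,0,0,0,0],[0,0,0,0,0,0],[0,0,0,0,0,0],[0,0,0,0,0,0],[0,0,0,0,0,0],[0,0,0,0,0,0]],
  ],
  grip=1,
)

```text
time_s: 8.4
position: [0.509, 0.2511, 0.1929]
tool_rot: [[0.228, 0.96, 0.163], [0.786, -0.281, 0.551], [0.574, 0.003, -0.819]]
ft_force: [0.1, 0.3, 0.4]
grip_width: 0.0854
```

```bash
cat >> h.py <<'E'
def toolcloud(n,d,zmin=-.12,zmax=.03):
    s=env.observe(); p=np.array(s['position']); R=np.array(s['tool_rot'])
    v,u=np.nonzero(d>0); P=(deproj(n,np.c_[u,v],d[v,u])-p)@R
    Q=P[(abs(P[:,0])<.03)&(abs(P[:,1])<.08)&(P[:,2]>zmin)&(P[:,2]<zmax)]; print(n,len(Q))
    for z in np.arange(zmin,zmax,.005):
        for sg in(1,-1):
            a=Q[(Q[:,2]>=z)&(Q[:,2]<z+.005)&(Q[:,1]*sg>0)]
            if len(a): print(round(z,3),len(a),'x',np.percentile(a[:,0],[5,95]).round(3),'y',np.percentile(a[:,1],[5,95]).round(3))
E
python3 - <<'E'
from h import *
s=st()
for n in('side','top'): im,d=save(n,n+'5.png'); toolcloud(n,d,-.075,.0)
E
```

```text
8.4 [0.509  0.2511 0.1929] q [-3.3 17.2 92.1 37.5 66.8 -1. ] F [0.1 0.3 0.4] w 0.0854
side 62
-0.075 7 x [-0.011 -0.003] y [0.047 0.057]
-0.075 4 x [-0.011 -0.005] y [-0.048 -0.042]
-0.07 8 x [-0.011 -0.006] y [0.045 0.057]
-0.07 8 x [-0.011 -0.004] y [-0.054 -0.041]
-0.065 5 x [-0.011 -0.004] y [0.045 0.057]
-0.065 4 x [-0.01  -0.004] y [-0.052 -0.042]
-0.06 6 x [-0.01 -0.  ] y [0.05  0.057]
-0.06 5 x [-0.01 -0.  ] y [-0.046 -0.041]
-0.055 4 x [-0.01  -0.006] y [0.046 0.052]
-0.055 9 x [-0.01   0.004] y [-0.051 -0.041]
-0.05 2 x [-0.003 -0.001] y [-0.043 -0.043]
top 73
-0.075 6 x [0.006 0.011] y [0.045 0.056]
-0.075 5 x [0.003 0.011] y [-0.054 -0.044]
-0.07 9 x [0.003 0.012] y [0.045 0.055]
-0.07 9 x [0.006 0.012] y [-0.053 -0.041]
-0.065 6 x [0.006 0.011] y [0.045 0.055]
-0.065 4 x [0.    0.011] y [-0.053 -0.046]
-0.06 10 x [-0.003  0.012] y [0.045 0.056]
-0.06 9 x [0.005 0.013] y [-0.052 -0.041]
-0.055 7 x [-0.003  0.012] y [0.045 0.05 ]
-0.055 5 x [0.006 0.013] y [-0.05  -0.042]
-0.05 1 x [-0.006 -0.006] y [0.045 0.045]
-0.05 1 x [0.005 0.005] y [-0.049 -0.049]
-0.045 1 x [-0.001 -0.001] y [0.046 0.046]
```

Emit:
jog_arm(
  plan=[
    [[0,-0.05,0.4,0,0,0],[0,0,0.4,0,0,0],[0,0,0.4,0,0,0],[0,0,0.4,0,0,0],[0,0,0.4,0,0,0],[0,0,0.4,0,0,0],[0,0,0.4,0,0,0],[0,0,0.3,0,0,0],[0,0,0.2,0,0,0],[0,0,0.2,0,0,0]],
  ],
)

```text
time_s: 9.5
position: [0.5301, 0.329, 0.078]
tool_rot: [[0.228, 0.96, 0.163], [0.786, -0.281, 0.551], [0.574, 0.003, -0.819]]
ft_force: [0.4, -0.4, 0.3]
grip_width: 0.0854
```

Emit:
jog_arm(
  plan=[
    [[0,0,0.2,0,0,0],[0,0,0.2,0,0,0],[0,0,0.2,0,0,0],[0,0,0,0,0,0],[0,0,0,0,0,0]],
  ],
)

```text
time_s: 10.0
position: [0.5338, 0.342, 0.0585]
tool_rot: [[0.228, 0.96, 0.163], [0.786, -0.28, 0.551], [0.574, 0.002, -0.819]]
ft_force: [-0.1, 1.1, -0.1]
grip_width: 0.0853
```

```bash
python3 - <<'E'
from h import *
s=st(); p=np.array(s['position']);print(np.round(RG.T@(SO-p),4))
im,d=save('side','s6.png'); cv2.imwrite('pics/s6c.png',cv2.resize(im[120:260,200:400,::-1],None,fx=4,fy=4))
im,d=save('top','t6.png'); cv2.imwrite('pics/t6c.png',cv2.resize(im[190:330,120:300,::-1],None,fx=4,fy=4))
E
```

```text
10.0 [0.5338 0.342  0.0585] q [ 7.5 31.9 94.3 45.1 47.8 -5.7] F [-0.1  1.1 -0.1] w 0.0853
[-0.0005  0.0017 -0.0022]
```

View pics/t6c.png

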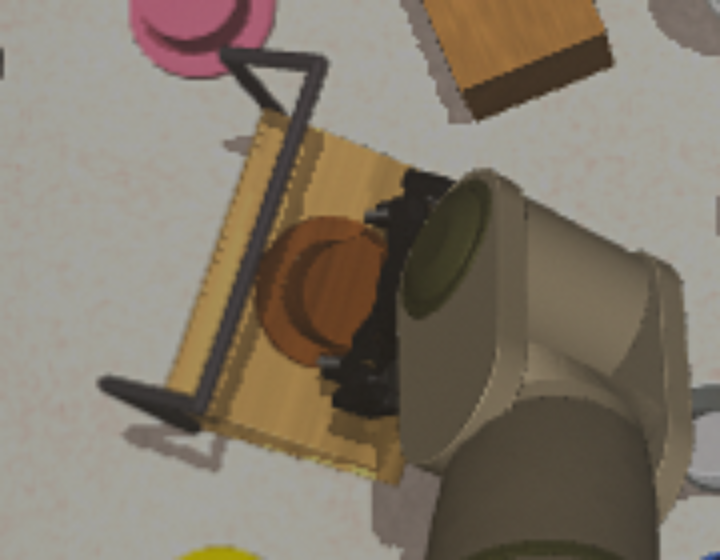

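View pics/s6c.png

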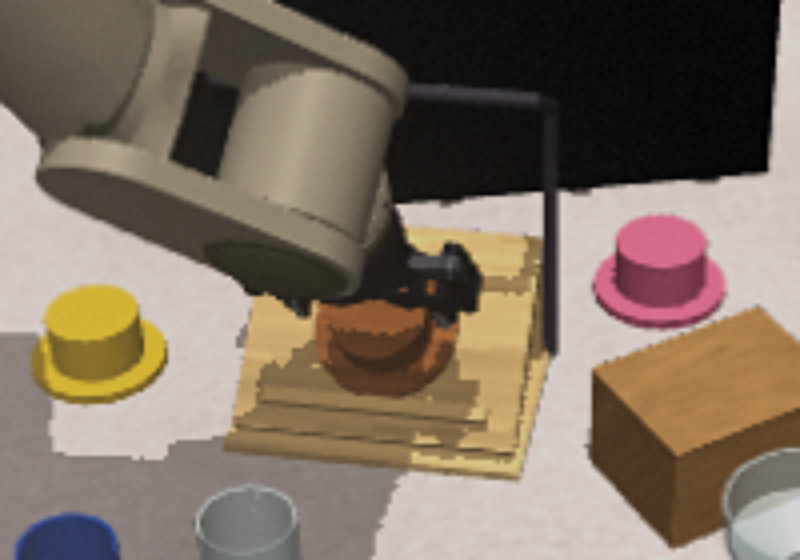

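The tips (top crop: 368,215 and 325,365) are just at drum-top level, matching the corrected tip. I'll go 28 mm further and close.

Emit:
jog_arm(
  plan=[
    [[0,0,0.15,0,0,0],[0,0,0.15,0,0,0],[0,0,0.15,0,0,0],[0,0,0.15,0,0,0],[0,0,0.1,0,0,0],[0,0,0,0,0,0],[0,0,0,0,0,0]],
  ],
)

```text
time_s: 10.8
position: [0.5383, 0.3575, 0.0356]
tool_rot: [[0.228, 0.96, 0.163], [0.786, -0.28, 0.551], [0.574, 0.002, -0.819]]
ft_force: [0.2, -0.2, -0.0]
grip_width: 0.0856
```

```bash
python3 - <<'E'
from h import *
s=st(); p=np.array(s['position']);print(np.round(RG.T@(SO-p),4))
im,d=save('top','t7.png'); cv2.imwrite('pics/t7c.png',cv2.resize(im[190:330,120:300,::-1],None,fx=4,fy=4))
E
```

```text
10.8 [0.5383 0.3575 0.0356] q [ 9.1 34.7 93.8 46.8 45.3 -6.7] F [ 0.2 -0.2 -0. ] w 0.0856
[-0.0005  0.0018 -0.0301]
```

View pics/t7c.png

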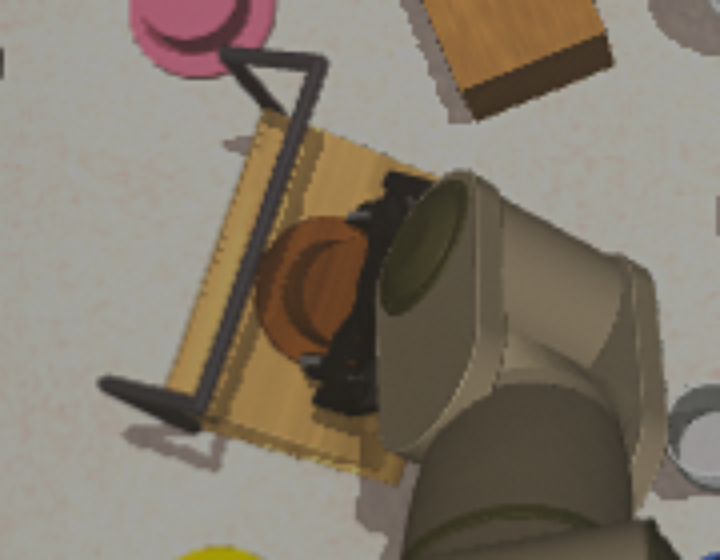

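Emit:
jog_arm(
  plan=[
    [[0,0,0,0,0,0],[0,0,0,0,0,0],[0,0,0,0,0,0],[0,0,0,0,0,0],[0,0,0,0,0,0]],
  ],
  grip=-1,
  squeeze=40,
)

```text
time_s: 11.35
position: [0.5385, 0.3572, 0.0361]
tool_rot: [[0.228, 0.96, 0.164], [0.786, -0.281, 0.551], [0.574, 0.003, -0.819]]
ft_force: [-2.6, -5.4, 5.7]
grip_width: 0.0652
```

Gripped: the width reads 65 mm against a 66 mm drum. I'll lift along the axis.

Emit:
jog_arm(
  plan=[
    [[0,0,-0.1,0,0,0],[0,0,-0.2,0,0,0],[0,0,-0.3,0,0,0],[0,0,-0.4,0,0,0],[0,0,-0.4,0,0,0],[0,0,-0.4,0,0,0],[0,0,-0.4,0,0,0],[0,0,-0.4,0,0,0],[0,0,-0.4,0,0,0],[0,0,-0.4,0,0,0]],
  ],
)

```text
time_s: 12.35
position: [0.5159, 0.2815, 0.1484]
tool_rot: [[0.228, 0.96, 0.164], [0.786, -0.281, 0.55], [0.574, 0.003, -0.819]]
ft_force: [0.4, -0.6, -2.3]
grip_width: 0.0651
```

Emit:
jog_arm(
  plan=[
    [[0,0,-0.4,0,0,0],[0,0,-0.4,0,0,0],[0,0,-0.3,0,0,0],[0,0,-0.1,0,0,0],[0,0,0,0,0,0],[0,0,0,0,0,0]],
  ],
)

```text
time_s: 12.95
position: [0.5081, 0.2562, 0.1859]
tool_rot: [[0.229, 0.96, 0.162], [0.786, -0.281, 0.551], [0.574, 0.002, -0.819]]
ft_force: [0.1, -0.2, -1.5]
grip_width: 0.0651
```

```bash
python3 - <<'E'
from h import *
s=st(); p=np.array(s['position']);print(np.round(RG.T@(SO-p),4))
for n in('side','top'):
    im,d=save(n,n+'8.png')
E
```

```text
12.95 [0.5081 0.2562 0.1859] q [-2.6 17.7 92.7 37.7 65.6 -1.2] F [ 0.1 -0.2 -1.5] w 0.0651
[-1.000e-04  2.000e-03  1.536e-01]
```

View pics/side8.png

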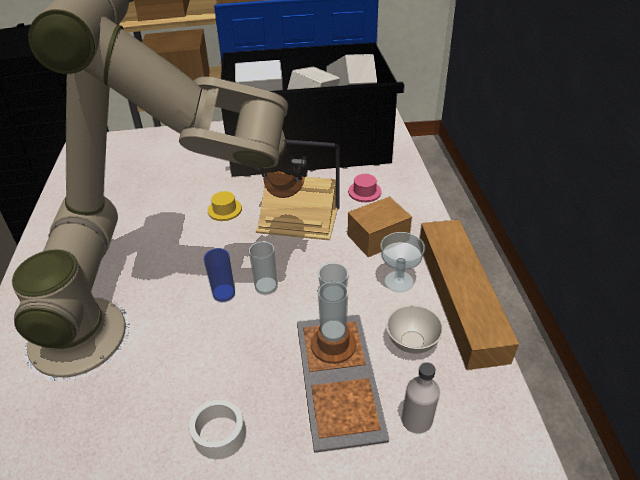

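The stand is held and clear of the rack and bar. Next I'll carry it over the other things while turning it upright.

```bash
python3 - <<'E'
from h import *
R1=down(-20)
p,R=plan(np.array([.47,.11,.27]),R1,14); print(p); print()
M=np.array([.575,-.257,.015]); T=M-R1@np.array([0,.002,-.030]); T[2]+=.22
p,R=plan(T,R1,18,p,R); print(p,R.round(3))
print(rayz('top',[[455,195]],.0))
E
```

```text
[-0.13, 0.01, -0.28, -0.01, -0.29, 0.03],
[-0.15, 0.01, -0.27, -0.01, -0.29, 0.03],
[-0.16, 0.01, -0.27, -0.01, -0.29, 0.03],
[-0.17, 0.01, -0.26, -0.01, -0.29, 0.03],
[-0.18, 0.01, -0.25, -0.01, -0.29, 0.03],
[-0.19, 0.01, -0.24, -0.01, -0.29, 0.03],
[-0.2, 0.02, -0.23, -0.01, -0.29, 0.03],
[-0.21, 0.02, -0.23, -0.01, -0.29, 0.03],
[-0.22, 0.02, -0.21, -0.01, -0.29, 0.03],
[-0.23, 0.02, -0.21, -0.01, -0.29, 0.03],
[-0.24, 0.02, -0.19, -0.01, -0.29, 0.03],
[-0.25, 0.02, -0.19, -0.01, -0.29, 0.03],
[-0.25, 0.02, -0.17, -0.01, -0.29, 0.03],
[-0.27, 0.02, -0.16, -0.01, -0.29, 0.03],
[0.46983586 0.10985537 0.26983724]

[-0.43, 0.31, 0.09, 0.0, -0.0, -0.0],
[-0.43, 0.31, 0.09, 0.0, -0.0, -0.0],
[-0.43, 0.31, 0.09, 0.0, -0.0, -0.0],
[-0.43, 0.31, 0.09, 0.0, -0.0, -0.0],
[-0.43, 0.31, 0.09, 0.0, -0.0, -0.0],
[-0.43, 0.31, 0.09, 0.0, -0.0, -0.0],
[-0.43, 0.31, 0.09, 0.0, -0.0, -0.0],
[-0.43, 0.31, 0.09, 0.0, -0.0, -0.0],
[-0.43, 0.31, 0.09, 0.0, -0.0, -0.0],
[-0.43, 0.31, 0.09, 0.0, -0.0, -0.0],
[-0.43, 0.31, 0.09, 0.0, -0.0, -0.0],
[-0.43, 0.31, 0.09, 0.0, -0.0, -0.0],
[-0.43, 0.31, 0.09, 0.0, -0.0, -0.0],
[-0.43, 0.31, 0.09, 0.0, -0.0, -0.0],
[-0.43, 0.3, 0.09, 0.0, -0.0, -0.0],
[-0.42, 0.31, 0.09, 0.0, -0.0, -0.0],
[-0.43, 0.3, 0.09, 0.0, -0.0, -0.0],
[-0.42, 0.31, 0.09, 0.0, -0.0, -0.0],
[ 0.57328199 -0.25633114  0.20484046] [[ 0.342  0.94   0.003]
 [ 0.94  -0.342  0.001]
 [ 0.002  0.002 -1.   ]]
[[ 0.72215454 -0.32122616  0.        ]]
```

Emit:
jog_arm(
  plan=[
    [[-0.13,0.01,-0.28,-0.01,-0.29,0.03],[-0.15,0.01,-0.27,-0.01,-0.29,0.03],[-0.16,0.01,-0.27,-0.01,-0.29,0.03],[-0.17,0.01,-0.26,-0.01,-0.29,0.03],[-0.18,0.01,-0.25,-0.01,-0.29,0.03],[-0.19,0.01,-0.24,-0.01,-0.29,0.03],[-0.2,0.02,-0.23,-0.01,-0.29,0.03],[-0.21,0.02,-0.23,-0.01,-0.29,0.03],[-0.22,0.02,-0.21,-0.01,-0.29,0.03],[-0.23,0.02,-0.21,-0.01,-0.29,0.03]],
  ],
)

```text
time_s: 14.05
position: [0.4811, 0.1515, 0.2464]
tool_rot: [[0.32, 0.946, 0.055], [0.931, -0.325, 0.165], [0.174, -0.002, -0.985]]
ft_force: [-0.2, -0.1, -2.4]
grip_width: 0.0653
```

Emit:
jog_arm(
  plan=[
    [[-0.24,0.02,-0.19,-0.01,-0.29,0.03],[-0.25,0.02,-0.19,-0.01,-0.29,0.03],[-0.25,0.02,-0.17,-0.01,-0.29,0.03],[-0.27,0.02,-0.16,-0.01,-0.29,0.03],[-0.43,0.31,0,0,0,0],[-0.43,0.31,0,0,0,0],[-0.43,0.31,0,0,0,0],[-0.43,0.31,0,0,0,0],[-0.43,0.31,0,0,0,0],[-0.43,0.31,0,0,0,0]],
  ],
)

```text
time_s: 15.05
position: [0.5047, -0.0132, 0.2698]
tool_rot: [[0.342, 0.94, 0.003], [0.94, -0.342, 0.002], [0.003, 0.002, -1.0]]
ft_force: [-0.3, 0.8, -1.6]
grip_width: 0.0654
```

Emit:
jog_arm(
  plan=[
    [[-0.43,0.31,0,0,0,0],[-0.43,0.31,0,0,0,0],[-0.43,0.31,0,0,0,0],[-0.43,0.31,0,0,0,0],[-0.43,0.31,0,0,0,0],[-0.43,0.31,0,0,0,0],[-0.43,0.31,0,0,0,0],[-0.43,0.31,0,0,0,0],[-0.35,0.25,0,0,0,0],[-0.25,0.15,0,0,0,0]],
  ],
)

```text
time_s: 16.05
position: [0.5577, -0.2053, 0.2697]
tool_rot: [[0.343, 0.939, 0.004], [0.939, -0.343, 0.002], [0.003, 0.003, -1.0]]
ft_force: [0.4, 0.3, -2.9]
grip_width: 0.0648
```

```bash
python3 - <<'E'
from h import *
s=st()
R1=down(-20)
M=np.array([.575,-.257,.015]); T=M-R1@np.array([0,.002,-.030]); T[2]+=.06; print(T)
plan(T,R1,8)
E
```

```text
16.05 [ 0.5577 -0.2053  0.2697] q [-31.7  24.3  58.7   0.2  96.8 -11.6] F [ 0.4  0.3 -2.9] w 0.0648
[ 0.57312061 -0.25631596  0.045     ]
[-0.14, 0.1, 0.7, 0.0, -0.0, -0.0],
[-0.13, 0.1, 0.7, 0.0, -0.0, -0.0],
[-0.14, 0.1, 0.7, 0.0, -0.0, -0.0],
[-0.13, 0.1, 0.7, 0.0, -0.0, -0.0],
[-0.14, 0.1, 0.7, 0.0, -0.0, -0.0],
[-0.13, 0.1, 0.71, 0.0, -0.0, -0.0],
[-0.14, 0.09, 0.7, 0.0, -0.0, -0.0],
[-0.13, 0.1, 0.71, 0.0, -0.0, -0.0],
```

Emit:
jog_arm(
  plan=[
    [[-0.3,0.2,0,0,0,0],[-0.3,0.2,0,0,0,0],[-0.3,0.2,0.2,0,0,0],[-0.18,0.19,0.4,0,0,0],[0,0,0.6,0,0,0],[0,0,0.7,0,0,0],[0,0,0.7,0,0,0],[0,0,0.7,0,0,0],[0,0,0.7,0,0,0],[0,0,0.6,0,0,0]],
  ],
)

```text
time_s: 17.05
position: [0.5723, -0.2548, 0.0833]
tool_rot: [[0.343, 0.94, 0.002], [0.94, -0.343, 0.003], [0.004, 0.001, -1.0]]
ft_force: [0.3, -0.3, -2.0]
grip_width: 0.0652
```

Emit:
jog_arm(
  plan=[
    [[0,0,0.5,0,0,0],[0,0,0.3,0,0,0],[0,0,0.2,0,0,0],[0,0,0,0,0,0],[0,0,0,0,0,0]],
  ],
)

```text
time_s: 17.55
position: [0.5735, -0.2555, 0.0469]
tool_rot: [[0.343, 0.939, 0.005], [0.939, -0.343, 0.001], [0.002, 0.005, -1.0]]
ft_force: [0.1, -0.2, -1.8]
grip_width: 0.0651
```

```bash
python3 - <<'E'
from h import *
s=st(); p=np.array(s['position']);R=np.array(s['tool_rot']); print(R.round(4).tolist())
pred=p+R@np.array([0,.002,-.030]); print('pred stand origin',pred)
for n,b in(('side',(330,470,260,440)),('top',(190,310,360,520))):
    im,d=save(n,n+'9.png'); np.save(n+'9_d.npy',d); cv2.imwrite(f'pics/{n}9c.png',cv2.resize(im[b[0]:b[1],b[2]:b[3],::-1],None,fx=4,fy=4))
    for r in spotter.trace(n,'stand'): 
        m=r['pixels']; v,u=np.nonzero(m&(d>0)); P=deproj(n,np.c_[u,v],d[v,u]); print(n,round(r['score'],2),r['rect'],np.median(P,axis=0).round(3))
E
```

```text
17.55 [ 0.5735 -0.2555  0.0469] q [-34.9  37.1  73.7   0.2  68.9 -14.9] F [ 0.1 -0.2 -1.8] w 0.0651
[[0.3426, 0.9394, 0.0052], [0.9395, -0.3427, 0.0007], [0.0024, 0.0047, -1.0]]
pred stand origin [ 0.57523254 -0.25617065  0.07693805]
side 0.75 [349.8, 174.6, 379.5, 200.6] [0.734 0.419 0.026]
side 0.65 [320.2, 369.0, 370.3, 412.0] [ 0.568 -0.279  0.103]
top 0.96 [154.9, 176.3, 190.2, 211.2] [0.731 0.433 0.039]
```

View pics/side9c.png

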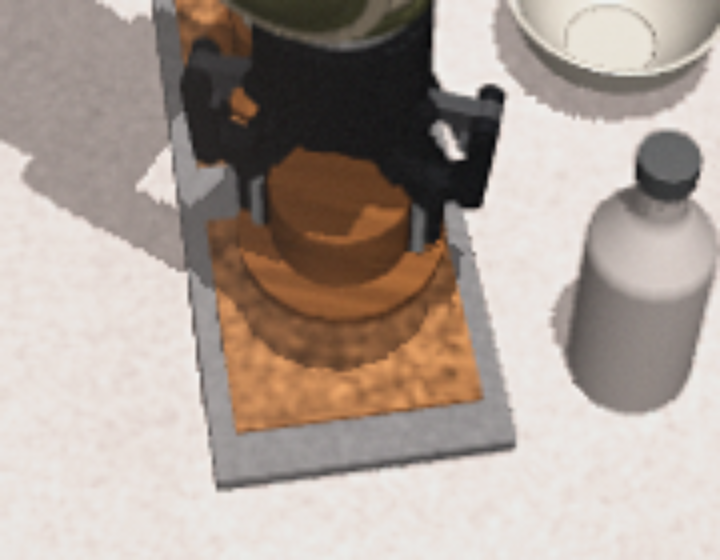

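View pics/top9c.png

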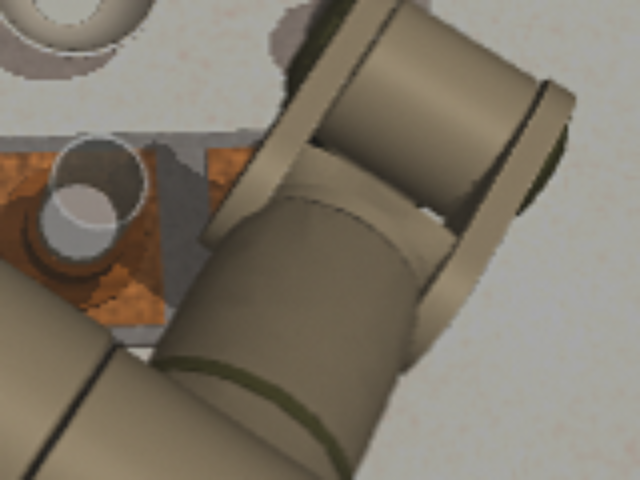

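```bash
cat >> h.py <<'E'
from scipy.optimize import least_squares
prof=np.array([[0,0],[.048,0],[.048,.008],[.033,.008],[.033,.044],[0,.044]])
def pdist(r,h):
    D=[];p=np.c_[r,h]
    for a,b in zip(prof[1:-1],prof[2:]):
        ab=b-a; t=np.clip(((p-a)@ab)/(ab@ab),0,1); D.append(np.linalg.norm(p-a-t[:,None]*ab,axis=1))
    return np.min(D,axis=0)
def fitstand(P,x0,tilt=True):
    def f(x):
        a=np.r_[x[3:5],1] if tilt else np.r_[0,0,1.]; a=a/np.linalg.norm(a); d=P-x[:3]; h=d@a; return pdist(np.linalg.norm(d-h[:,None]*a,axis=1),h)
    s=least_squares(f,np.r_[x0,0,0] if tilt else np.array(x0,float),loss='soft_l1',f_scale=.002); return s.x,np.median(s.fun)
E
python3 - <<'E'
from h import *
im,d=vision.get_image('side')
for r in spotter.trace('side','stand'):
    if r['rect'][1]>300:
        m=cv2.erode(r['pixels'].astype(np.uint8),np.ones((3,3)))>0
        v,u=np.nonzero(m&(d>0)); P=deproj('side',np.c_[u,v],d[v,u]); print(len(P))
        for t in(True,False):
            x,e=fitstand(P,[.575,-.256,.077],t); print(x.round(4),np.degrees(x[3:]).round(2),e)
E
```

```text
(no output)
```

View pics/side9.png

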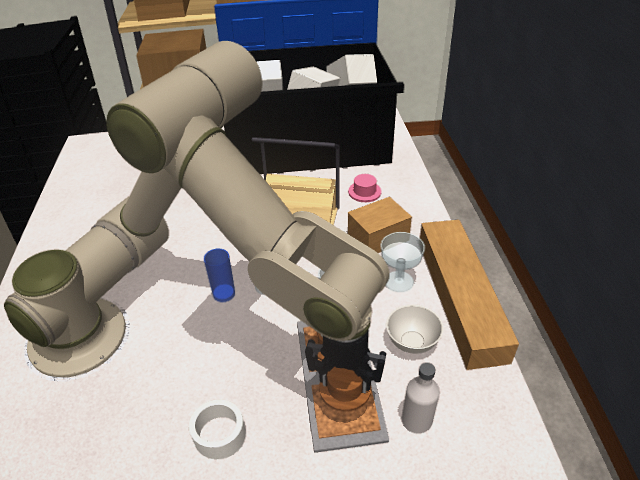

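```bash
python3 - <<'E'
from h import *
d=np.load('side9_d.npy'); im=cv2.imread('pics/side9.png')[:,:,::-1].astype(int)
v,u=np.mgrid[365:415,318:374]; v,u=v.ravel(),u.ravel(); k=(d[v,u]>0)&(im[v,u,0]>im[v,u,2]*1.6)&(im[v,u,0]>60); v,u=v[k],u[k]
P=deproj('side',np.c_[u,v],d[v,u]); P=P[(P[:,2]>.05)&(P[:,2]<.14)]
print(len(P))
for t in(True,False):
    x,e=fitstand(P,[.575,-.256,.077],t); print(x.round(4),np.degrees(x[3:]).round(2),e)
v,u=np.nonzero(d>0); A=deproj('side',np.c_[u,v],d[v,u]); r=np.hypot(A[:,0]-.575,A[:,1]+.107)
print('near finished', np.sort(A[(r<.06)&(A[:,2]>.197)][:,2])[:20].round(3))
k=(A[:,2]>.15)&(A[:,2]<.34)&(A[:,1]>-.23)&(A[:,1]<.2)&(A[:,0]>.3); B=A[k]; print(len(B)); 
for y in np.arange(-.23,.2,.04):
    c=B[(B[:,1]>y)&(B[:,1]<y+.04)]
    if len(c): i=c[:,2].argsort()[:3]; print(round(y,2),c[i].round(3).tolist())
E
```

```text
1557
[ 0.5744 -0.2554  0.0766 -0.0029  0.01  ] [-0.16  0.58] 0.0008286366315192958
[ 0.5743 -0.2552  0.0768] [] 0.0008159545746021513
near finished []
237
-0.23 [[0.524, -0.227, 0.187], [0.512, -0.229, 0.188], [0.522, -0.228, 0.188]]
-0.19 [[0.55, -0.186, 0.314], [0.548, -0.187, 0.315], [0.544, -0.182, 0.316]]
```

The side depth fit puts the stand at (0.574, -0.255) with its bottom at z = 0.077 and 0.6° of tilt, over the mat centre. I'll lower it slowly.

Emit:
jog_arm(
  plan=[
    [[-0.03,0.01,0.2,0,0,0],[0,0,0.25,0,0,0],[0,0,0.25,0,0,0],[0,0,0.25,0,0,0],[0,0,0.2,0,0,0],[0,0,0.12,0,0,0],[0,0,0.08,0,0,0],[0,0,0.04,0,0,0],[0,0,0,0,0,0]],
  ],
)

```text
time_s: 18.75
position: [0.5734, -0.2565, -0.0092]
tool_rot: [[0.343, 0.939, 0.004], [0.939, -0.343, 0.001], [0.003, 0.004, -1.0]]
ft_force: [0.4, -0.8, -2.0]
grip_width: 0.065
```

Emit:
jog_arm(
  plan=[
    [[0,0,0.04,0,0,0],[0,0,0.04,0,0,0],[0,0,0,0,0,0]],
  ],
)

```text
time_s: 19.05
position: [0.5733, -0.2563, -0.0126]
tool_rot: [[0.343, 0.939, 0.004], [0.939, -0.343, 0.001], [0.003, 0.003, -1.0]]
ft_force: [-0.3, 0.0, -2.0]
grip_width: 0.0654
```

Emit:
jog_arm(
  plan=[
    [[0,0,0.03,0,0,0],[0,0,0.03,0,0,0],[0,0,0,0,0,0]],
  ],
)

```text
time_s: 19.35
position: [0.5735, -0.2565, -0.0138]
tool_rot: [[0.343, 0.939, 0.005], [0.939, -0.343, 0.001], [0.002, 0.004, -1.0]]
ft_force: [-1.3, 0.7, 6.5]
grip_width: 0.0651
```

Emit:
jog_arm(
  plan=[
    [[0,0,0.02,0,0,0],[0,0,0,0,0,0]],
  ],
)

```text
time_s: 19.55
position: [0.5736, -0.2565, -0.0139]
tool_rot: [[0.342, 0.94, 0.005], [0.94, -0.342, 0.001], [0.002, 0.005, -1.0]]
ft_force: [-2.7, 1.7, 12.1]
grip_width: 0.0652
```

Contact. I'll ease off the force and release.

Emit:
jog_arm(
  plan=[
    [[0,0,-0.04,0,0,0],[0,0,0,0,0,0]],
  ],
)

```text
time_s: 19.75
position: [0.5736, -0.2565, -0.0138]
tool_rot: [[0.343, 0.939, 0.005], [0.939, -0.343, 0.001], [0.003, 0.004, -1.0]]
ft_force: [0.3, 0.6, 5.4]
grip_width: 0.0653
```

Emit:
jog_arm(
  plan=[
    [[0,0,0,0,0,0],[0,0,0,0,0,0],[0,0,0,0,0,0],[0,0,0,0,0,0],[0,0,0,0,0,0],[0,0,-0.1,0,0,0],[0,0,-0.2,0,0,0],[0,0,-0.3,0,0,0],[0,0,-0.4,0,0,0],[0,0,-0.5,0,0,0]],
  ],
  grip=1,
)

```text
time_s: 20.75
position: [0.573, -0.2564, 0.0472]
tool_rot: [[0.343, 0.939, 0.004], [0.939, -0.343, 0.001], [0.003, 0.003, -1.0]]
ft_force: [1.4, -0.3, 0.9]
grip_width: 0.0853
```

Emit:
jog_arm(
  plan=[
    [[0,0,-0.6,0,0,0],[0,0,-0.8,0,0,0],[0,0,-0.8,0,0,0],[0,0,-0.8,0,0,0],[0,0,-0.8,0,0,0],[0,0,-0.8,0,0,0],[0,0,-0.5,0,0,0]],
  ],
)

```text
time_s: 21.45
position: [0.5724, -0.2568, 0.254]
tool_rot: [[0.343, 0.939, 0.008], [0.939, -0.343, -0.001], [0.002, 0.008, -1.0]]
ft_force: [0.1, -0.6, -0.2]
grip_width: 0.0854
```

```bash
python3 - <<'E'
from h import *
G=np.array([.439,.099]); s=st()
R1=down(-60)
p,R=plan(np.array([.45,.0,.26]),R1,16); print(); plan(np.r_[G,.20],R1,6,p,R)
E
```

```text
21.45 [ 0.5724 -0.2568  0.254 ] q [-35.1  28.1  54.9   0.2  96.6 -15. ] F [ 0.1 -0.6 -0.2] w 0.0854
[0.31, -0.32, -0.01, 0.0, -0.0, 0.29],
[0.3, -0.33, -0.01, 0.0, -0.0, 0.29],
[0.28, -0.34, -0.01, 0.0, -0.0, 0.29],
[0.27, -0.35, -0.01, 0.0, -0.0, 0.29],
[0.25, -0.37, -0.01, 0.0, -0.0, 0.29],
[0.24, -0.38, -0.01, 0.0, -0.0, 0.29],
[0.22, -0.39, -0.01, 0.0, -0.0, 0.29],
[0.2, -0.4, -0.01, 0.0, -0.0, 0.29],
[0.18, -0.4, -0.01, 0.0, -0.0, 0.29],
[0.17, -0.41, -0.01, 0.0, -0.0, 0.29],
[0.15, -0.42, -0.01, 0.0, -0.0, 0.29],
[0.13, -0.42, -0.01, 0.0, -0.0, 0.29],
[0.11, -0.43, -0.02, 0.0, -0.0, 0.29],
[0.09, -0.43, -0.01, 0.0, -0.0, 0.29],
[0.08, -0.44, -0.02, 0.0, -0.0, 0.29],
[0.05, -0.44, -0.01, 0.0, -0.0, 0.29],

[0.17, -0.38, 0.25, 0.01, -0.01, 0.0],
[0.17, -0.38, 0.25, 0.01, -0.01, 0.0],
[0.17, -0.38, 0.25, 0.01, -0.01, 0.0],
[0.16, -0.38, 0.25, 0.01, -0.01, 0.0],
[0.17, -0.38, 0.25, 0.01, -0.01, 0.0],
[0.16, -0.39, 0.25, 0.01, -0.01, 0.0],
```

Emit:
jog_arm(
  plan=[
    [[0.31,-0.32,0,0,0,0.29],[0.3,-0.33,0,0,0,0.29],[0.28,-0.34,0,0,0,0.29],[0.27,-0.35,0,0,0,0.29],[0.25,-0.37,0,0,0,0.29],[0.24,-0.38,0,0,0,0.29],[0.22,-0.39,0,0,0,0.29],[0.2,-0.4,0,0,0,0.29],[0.18,-0.4,0,0,0,0.29],[0.17,-0.41,0,0,0,0.29]],
  ],
)

```text
time_s: 22.45
position: [0.4951, -0.0954, 0.251]
tool_rot: [[0.708, 0.706, 0.006], [0.706, -0.708, 0.001], [0.004, 0.003, -1.0]]
ft_force: [0.2, -0.3, 0.2]
grip_width: 0.0854
```

Emit:
jog_arm(
  plan=[
    [[0.15,-0.42,0,0,0,0.29],[0.13,-0.42,0,0,0,0.29],[0.11,-0.43,0,0,0,0.29],[0.09,-0.43,0,0,0,0.29],[0.08,-0.44,0,0,0,0.29],[0.05,-0.44,0,0,0,0.29]],
  ],
)

```text
time_s: 23.05
position: [0.4493, 0.0005, 0.2509]
tool_rot: [[0.866, 0.5, 0.006], [0.5, -0.866, 0.001], [0.005, 0.002, -1.0]]
ft_force: [0.6, -0.3, 0.5]
grip_width: 0.085
```

```bash
python3 - <<'E'
from h import *
G=np.array([.439,.099]); s=st()
plan(np.r_[G,.20],down(-60),7)
M=[]
for n in('side','top'):
    im,d=save(n,n+'10.png'); np.save(n+'10_d.npy',d)
    im=im.astype(int)
    b=(365,425,305,385) if n=='side' else (220,275,408,465)
    v,u=np.mgrid[b[0]:b[1],b[2]:b[3]]; v,u=v.ravel(),u.ravel(); k=d[v,u]>0; v,u=v[k],u[k]
    P=deproj(n,np.c_[u,v],d[v,u]); P=P[(P[:,2]>.0195)&(P[:,2]<.075)&(abs(P[:,0]-.575)<.06)&(abs(P[:,1]+.257)<.06)]; M.append(P)
    for t in(True,False):
        x,e=fitstand(P,[.575,-.256,.015],t); print(n,len(P),x.round(4),np.degrees(x[3:]).round(2),e)
x,e=fitstand(np.vstack(M),[.575,-.256,.015]); print('both',x.round(4),e)
E
```

```text
23.05 [0.4493 0.0005 0.2509] q [-15.2   9.3  83.4   0.1  87.   44.8] F [ 0.6 -0.3  0.5] w 0.085
[0.14, -0.32, 0.18, 0.0, -0.01, -0.0],
[0.14, -0.32, 0.18, 0.0, -0.01, -0.0],
[0.14, -0.32, 0.18, 0.0, -0.01, -0.0],
[0.15, -0.33, 0.18, 0.0, -0.01, -0.0],
[0.14, -0.32, 0.18, 0.0, -0.01, -0.0],
[0.15, -0.33, 0.18, 0.0, -0.01, -0.0],
[0.15, -0.32, 0.19, 0.0, -0.01, -0.0],
side 1792 [ 0.5742 -0.256   0.0161 -0.0039 -0.0087] [-0.22 -0.5 ] 0.0009704580981398786
side 1792 [ 0.5742 -0.2561  0.016 ] [] 0.0009762972531960953
top 1129 [ 5.751e-01 -2.568e-01  1.610e-02 -4.000e-04  3.900e-03] [-0.02  0.22] 0.001813723493395425
top 1129 [ 0.5751 -0.2568  0.0161] [] 0.0018126978430275872
both [ 0.5745 -0.2563  0.0161 -0.0028 -0.0038] 0.0012387585171617504
```

View pics/top10.png

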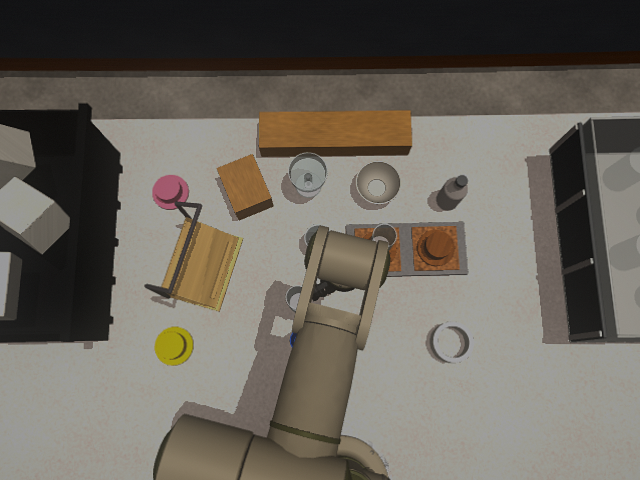

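View pics/side10.png

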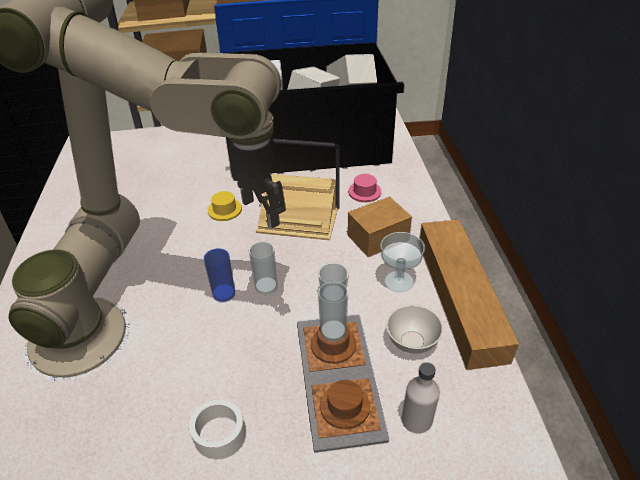

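The stand sits at (0.5745, -0.2563) and upright, within about 1 mm of the mat centre. In the top view it is at (436,246). Now the glass.

Emit:
jog_arm(
  plan=[
    [[0.14,-0.32,0.18,0,0,0],[0.14,-0.32,0.18,0,0,0],[0.14,-0.32,0.18,0,0,0],[0.15,-0.34,0.18,0,0,0],[0.14,-0.34,0.18,0,0,0],[0.15,-0.34,0.18,0,0,0],[0.15,-0.34,0.19,0,0,0],[0,0,0.3,0,0,0],[0,0,0,0,0,0]],
  ],
)

```text
time_s: 24.05
position: [0.4383, 0.1003, 0.1865]
tool_rot: [[0.865, 0.502, 0.003], [0.502, -0.865, 0.001], [0.003, 0.0, -1.0]]
ft_force: [0.5, -0.4, -0.5]
grip_width: 0.085
```

```bash
python3 - <<'E'
from h import *
s=st()
plan(np.array([.438,.1007,.10]),down(-60),4)
for n in('side','top'):
    im,d=save(n,n+'11.png'); toolcloud(n,d,-.075,-.02)
    if n=='side':
        cv2.imwrite('pics/side11c.png',cv2.resize(im[150:310,190:370,::-1],None,fx=4,fy=4))
        for r in spotter.trace(n,'tall_glass'):
            m=r['pixels']; v,u=np.nonzero(m&(d>0)); P=deproj(n,np.c_[u,v],d[v,u]); 
            k=(P[:,2]>.02)&(P[:,2]<.125)&(np.hypot(P[:,0]-.44,P[:,1]-.1)<.05); print(r['rect'],r['score'],k.sum())
            if k.sum()>100:
                P=P[k]; f=lambda p:np.hypot(P[:,0]-p[0],P[:,1]-p[1])-(.027+.002*P[:,2]/.12); print('glass',least_squares(f,[.44,.1],loss='soft_l1',f_scale=.003).x)
E
```

```text
24.05 [0.4383 0.1003 0.1865] q [-2.3 12.3 90.6  0.1 77.  57.5] F [ 0.5 -0.4 -0.5] w 0.085
[-0.0, -0.0, 0.54, 0.0, -0.0, 0.0],
[-0.0, -0.0, 0.54, 0.0, -0.0, 0.0],
[-0.0, -0.01, 0.54, 0.0, -0.0, 0.0],
[-0.01, -0.0, 0.54, 0.0, -0.0, 0.0],
side 216
-0.075 19 x [-0.011  0.006] y [0.045 0.057]
-0.075 17 x [-0.011  0.01 ] y [-0.046 -0.04 ]
-0.07 21 x [-0.01   0.008] y [0.046 0.057]
-0.07 23 x [-0.011  0.009] y [-0.046 -0.04 ]
-0.065 22 x [-0.01   0.009] y [0.045 0.057]
-0.065 19 x [-0.009  0.01 ] y [-0.046 -0.04 ]
-0.06 22 x [-0.012  0.005] y [0.048 0.057]
-0.06 21 x [-0.01   0.009] y [-0.048 -0.04 ]
-0.055 10 x [-0.011  0.005] y [0.044 0.057]
-0.055 18 x [-0.011  0.01 ] y [-0.046 -0.039]
-0.05 9 x [-0.01   0.006] y [0.047 0.051]
-0.05 14 x [-0.008  0.011] y [-0.045 -0.041]
-0.045 1 x [0.006 0.006] y [0.048 0.048]
[204.7, 246.7, 235.3, 305.6] 0.65 0
[249.3, 241.2, 280.9, 295.3] 0.59 1076
glass [0.43825057 0.09829647]
top 5
-0.075 1 x [-0.009 -0.009] y [-0.043 -0.043]
-0.07 2 x [-0.009 -0.009] y [-0.046 -0.042]
-0.065 1 x [-0.009 -0.009] y [-0.044 -0.044]
-0.055 1 x [-0.009 -0.009] y [-0.047 -0.047]
```

View pics/side11c.png

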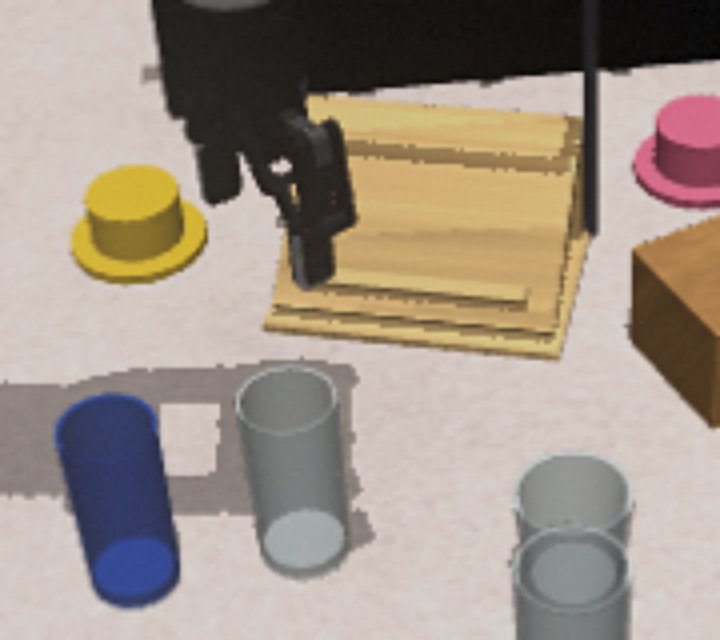

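The fingers straddle the glass at (290,470) in the crop and are centred within 1–2 mm. Descending.

Emit:
jog_arm(
  plan=[
    [[0,0,0.5,0,0,0],[0,-0.01,0.5,0,0,0],[0,0,0.5,0,0,0],[0,0,0.5,0,0,0],[0,0,0.4,0,0,0],[0,0,0.4,0,0,0],[0,0,0.4,0,0,0],[0,0,0.3,0,0,0],[0,0,0.3,0,0,0],[0,0,0.1,0,0,0]],
  ],
)

```text
time_s: 25.2
position: [0.4394, 0.1006, 0.0307]
tool_rot: [[0.865, 0.501, 0.004], [0.501, -0.866, 0.001], [0.004, 0.001, -1.0]]
ft_force: [0.3, -0.5, -0.2]
grip_width: 0.0855
```

```bash
python3 - <<'E'
from h import *
s=st()
im,d=save('side','side12.png'); cv2.imwrite('pics/side12c.png',cv2.resize(im[150:310,190:370,::-1],None,fx=4,fy=4))
E
```

```text
25.2 [0.4394 0.1006 0.0307] q [-2.300e+00  2.450e+01  1.038e+02  1.000e-01  5.150e+01  5.760e+01] F [ 0.3 -0.5 -0.2] w 0.0855
```

View pics/side12c.png

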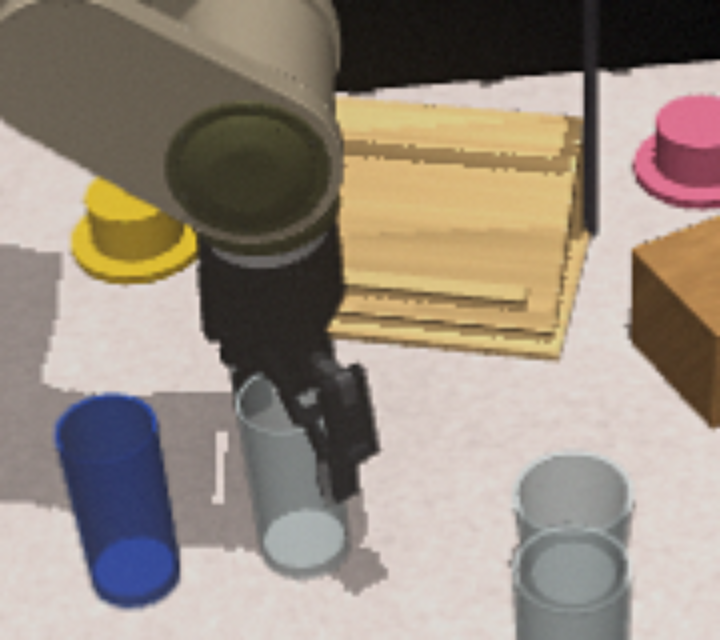

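Emit:
jog_arm(
  plan=[
    [[0,0,0,0,0,0],[0,0,0,0,0,0],[0,0,0,0,0,0],[0,0,0,0,0,0],[0,0,0,0,0,0],[0,0,0,0,0,0]],
  ],
  grip=-1,
  squeeze=35,
)

```text
time_s: 25.85
position: [0.44, 0.1008, 0.0321]
tool_rot: [[0.865, 0.501, 0.007], [0.501, -0.865, 0.001], [0.006, 0.003, -1.0]]
ft_force: [-0.7, -1.7, 4.6]
grip_width: 0.0573
```

```bash
python3 - <<'E'
from h import *
s=st(); im,d=save('side','side13.png'); cv2.imwrite('pics/side13c.png',cv2.resize(im[150:310,190:370,::-1],None,fx=4,fy=4))
E
```

```text
25.85 [0.44   0.1008 0.0321] q [-2.200e+00  2.430e+01  1.038e+02  1.000e-01  5.150e+01  5.760e+01] F [-0.7 -1.7  4.6] w 0.0573
```

View pics/side13c.png

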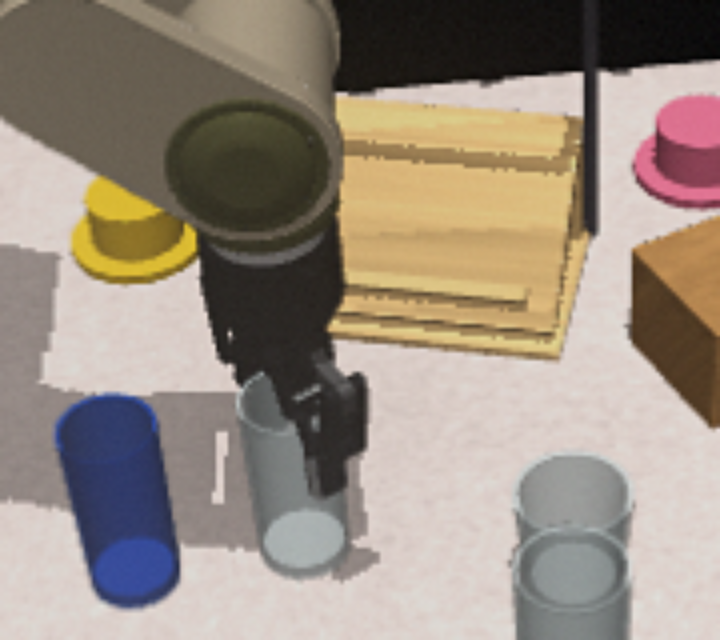

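The glass is gripped at 57 mm. Lifting.

Emit:
jog_arm(
  plan=[
    [[0,0,-0.1,0,0,0],[0,0,-0.2,0,0,0],[0,0,-0.4,0,0,0],[0,0,-0.6,0,0,0],[0,0,-0.8,0,0,0],[0,0,-0.8,0,0,0],[0,0,-0.8,0,0,0],[0,0,-0.8,0,0,0],[0,0,-0.8,0,0,0],[0,0,-0.5,0,0,0]],
  ],
)

```text
time_s: 26.9
position: [0.438, 0.1008, 0.266]
tool_rot: [[0.865, 0.501, 0.007], [0.501, -0.865, 0.001], [0.007, 0.002, -1.0]]
ft_force: [0.3, -0.4, -3.0]
grip_width: 0.0573
```

```bash
python3 - <<'E'
from h import *
s=st(); R1=down(-60); S=np.array([.5745,-.2563,0])
T=S-R1@np.array([0,.002,0]); T[2]=.265; print(T)
plan(T,R1,20)
for n in('side','top'): save(n,n+'14.png')
E
```

```text
26.9 [0.438  0.1008 0.266 ] q [-2.3  8.7 81.6  0.1 89.3 57.6] F [ 0.3 -0.4 -3. ] w 0.0573
[ 0.5735     -0.25456795  0.265     ]
[-0.08, 0.47, 0.0, 0.0, -0.0, 0.0],
[-0.08, 0.47, 0.0, 0.0, -0.0, 0.0],
[-0.08, 0.47, 0.0, 0.0, -0.0, 0.0],
[-0.08, 0.47, 0.0, 0.0, -0.0, 0.0],
[-0.08, 0.47, 0.0, 0.0, -0.0, 0.0],
[-0.07, 0.47, 0.0, 0.0, -0.0, 0.0],
[-0.08, 0.47, 0.0, 0.0, -0.0, 0.0],
[-0.07, 0.47, 0.0, 0.0, -0.0, 0.0],
[-0.08, 0.47, 0.0, 0.0, -0.0, 0.0],
[-0.07, 0.47, 0.0, 0.0, -0.0, 0.0],
[-0.08, 0.47, 0.0, 0.0, -0.0, 0.0],
[-0.07, 0.47, 0.0, 0.0, -0.0, 0.0],
[-0.08, 0.47, 0.0, 0.0, -0.0, 0.0],
[-0.07, 0.47, 0.01, 0.0, -0.0, 0.0],
[-0.08, 0.47, 0.0, 0.0, -0.0, 0.0],
[-0.07, 0.47, 0.01, 0.0, -0.0, 0.0],
[-0.08, 0.47, 0.0, 0.0, -0.0, 0.0],
[-0.07, 0.46, 0.01, 0.0, -0.0, 0.0],
[-0.08, 0.47, 0.0, 0.0, -0.0, 0.0],
[-0.07, 0.46, 0.01, 0.0, -0.0, 0.0],
```

View pics/side14.png

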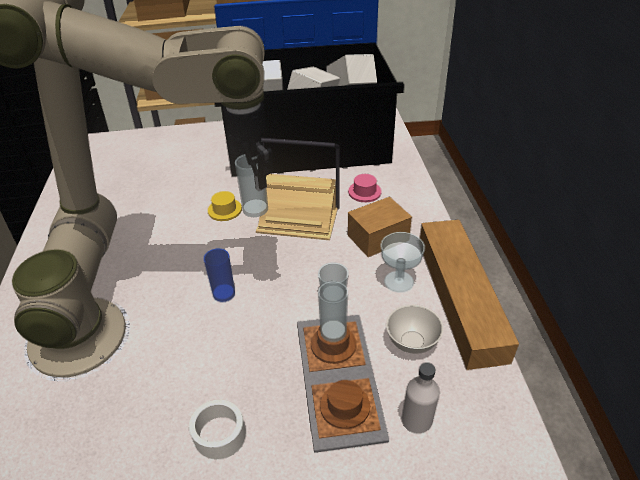

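Emit:
jog_arm(
  plan=[
    [[-0.03,0.2,0,0,0,0],[-0.06,0.4,0,0,0,0],[-0.08,0.5,0,0,0,0],[-0.08,0.5,0,0,0,0],[-0.08,0.5,0,0,0,0],[-0.08,0.5,0,0,0,0],[-0.08,0.5,0,0,0,0],[-0.08,0.5,0,0,0,0],[-0.08,0.5,0,0,0,0],[-0.08,0.5,0,0,0,0]],
  ],
)

```text
time_s: 28.0
position: [0.5046, -0.0743, 0.2612]
tool_rot: [[0.865, 0.501, 0.001], [0.501, -0.865, 0.003], [0.002, -0.002, -1.0]]
ft_force: [-0.1, 0.4, -1.7]
grip_width: 0.0574
```

Emit:
jog_arm(
  plan=[
    [[-0.08,0.5,0,0,0,0],[-0.08,0.5,0,0,0,0],[-0.08,0.5,0,0,0,0],[-0.08,0.5,0,0,0,0],[-0.08,0.5,0,0,0,0],[-0.08,0.5,0,0,0,0],[-0.08,0.5,0,0,0,0],[-0.08,0.4,0,0,0,0],[-0.08,0.35,0,0,0,0],[-0.08,0.3,0,0,0,0]],
  ],
)

```text
time_s: 29.0
position: [0.5687, -0.2479, 0.2625]
tool_rot: [[0.865, 0.501, 0.003], [0.501, -0.865, 0.002], [0.004, 0.0, -1.0]]
ft_force: [0.1, 0.5, -2.0]
grip_width: 0.0571
```

Emit:
jog_arm(
  plan=[
    [[0,0.2,0,0,0,0],[0,0.03,0,0,0,0],[0,0,0,0,0,0],[0,0,0,0,0,0]],
  ],
)

```text
time_s: 29.4
position: [0.5732, -0.2541, 0.2633]
tool_rot: [[0.865, 0.502, 0.004], [0.502, -0.865, 0.001], [0.004, 0.001, -1.0]]
ft_force: [-0.7, 0.7, -2.7]
grip_width: 0.0572
```

```bash
python3 - <<'E'
from h import *
s=st(); p=np.array(s['position']); R1=down(-60); S=np.array([.5745,-.2563,0])
print(np.array(s['tool_rot']).round(3).tolist())
T=S-R1@np.array([0,.002,0]); print('err tool units',R1.T@np.r_[(T-p)[:2],0]/.04)
for n in('side','top'):
    im,d=save(n,n+'15.png')
    for r in spotter.trace(n,'tall_glass'):
        m=cv2.erode(r['pixels'].astype(np.uint8),np.ones((3,3)))>0; v,u=np.nonzero(m&(d>0)); P=deproj(n,np.c_[u,v],d[v,u]); k=(P[:,2]>.22)&(P[:,2]<.37)&(np.hypot(P[:,0]-.575,P[:,1]+.256)<.05)
        print(n,r['rect'],round(r['score'],2),k.sum())
        if k.sum()>50:
            P=P[k]; print(P.min(0),P.max(0)); b=p[2]-.032
            f=lambda x:np.hypot(P[:,0]-x[0]-x[2]*(P[:,2]-b),P[:,1]-x[1]-x[3]*(P[:,2]-b))-(.027+.002*(P[:,2]-b)/.12); print('glass bottom',least_squares(f,[.575,-.256,0,0],loss='soft_l1',f_scale=.002).x.round(4))
E
```

```text
29.4 [ 0.5732 -0.2541  0.2633] q [-34.8  28.1  53.5   0.2  98.2  25.1] F [-0.7  0.7 -2.7] w 0.0572
[[0.865, 0.502, 0.004], [0.502, -0.865, 0.001], [0.004, 0.001, -1.0]]
err tool units [0.00060798 0.01454862 0.        ]
side [323.3, 271.5, 364.4, 347.7] 0.67 1586
[ 0.54413034 -0.28683997  0.23342822] [ 0.5938032  -0.22811045  0.35359842]
glass bottom [ 0.5708 -0.2545  0.0333 -0.025 ]
side [205.0, 247.6, 233.9, 303.3] 0.6 0
top [147.5, 203.7, 240.1, 310.9] 0.44 0
```

View pics/side15.png

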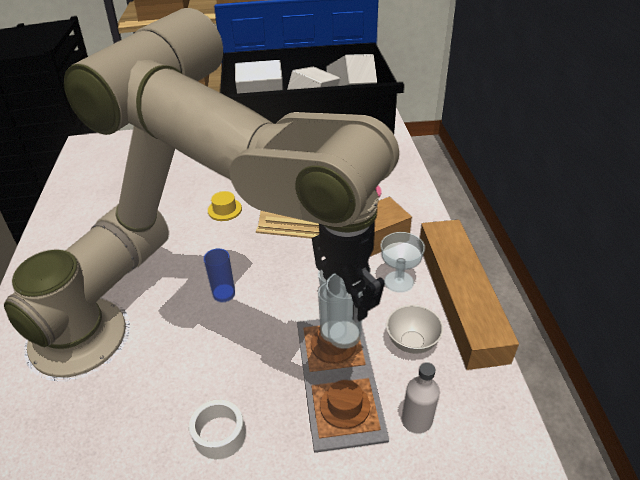

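Clear of everything. I'll lower it to about 30 mm above the stand and re-measure the centring.

Emit:
jog_arm(
  plan=[
    [[0,0.01,0.2,0,0,0],[0,0,0.4,0,0,0],[0,0,0.5,0,0,0],[0,0,0.5,0,0,0],[0,0,0.5,0,0,0],[0,0,0.5,0,0,0],[0,0,0.5,0,0,0],[0,0,0.3,0,0,0],[0,0,0.1,0,0,0],[0,0,0,0,0,0]],
  ],
)

```text
time_s: 30.6
position: [0.574, -0.2548, 0.123]
tool_rot: [[0.865, 0.501, 0.004], [0.501, -0.865, 0.002], [0.004, 0.001, -1.0]]
ft_force: [-0.3, -0.0, -1.8]
grip_width: 0.0571
```

```bash
cat > g.py <<'E'
from h import *
import sys
s=st(); p=np.array(s['position']); b=p[2]-.032
n='side'; im,d=save(n,sys.argv[1]+'.png'); I=im.astype(int)
o=im[280:440,270:430,::-1]; cv2.imwrite('pics/'+sys.argv[1]+'c.png',cv2.resize(o,None,fx=3.75,fy=3.75))
v,u=np.nonzero(d>0); P=deproj(n,np.c_[u,v],d[v,u]); c=I[v,u]
k=(np.hypot(P[:,0]-.575,P[:,1]+.256)<.045)&(P[:,2]>b+.004)&(P[:,2]<b+.12)&(c.sum(1)>240)
P=P[k]; print(len(P))
for tilt in(1,0):
    f=lambda x:np.hypot(P[:,0]-x[0]-tilt*x[2]*(P[:,2]-b),P[:,1]-x[1]-tilt*x[3]*(P[:,2]-b))-(.027+.002*(P[:,2]-b)/.12)
    r=least_squares(f,[.575,-.256,0,0],loss='soft_l1',f_scale=.002); print('glass bottom',r.x.round(4),np.median(abs(r.fun)))
v,u=np.nonzero(d>0); P=deproj(n,np.c_[u,v],d[v,u]); c=I[v,u]
k=(np.hypot(P[:,0]-.575,P[:,1]+.256)<.055)&(P[:,2]>.0195)&(P[:,2]<.0615)&(c[:,0]>1.4*c[:,2])
print('stand',k.sum(),fitstand(P[k],[.5745,-.256,.015])[0].round(4))
E
python3 g.py side16
```

```text
30.6 [ 0.574  -0.2548  0.123 ] q [-34.8  32.9  68.2   0.2  78.8  25.1] F [-0.3 -0.  -1.8] w 0.0571
1250
glass bottom [ 0.5713 -0.255   0.0367 -0.0273] 0.0008509258707877151
glass bottom [ 0.5738 -0.2568  0.      0.    ] 0.001018968372250342
stand 1437 [ 0.5743 -0.2564  0.0157  0.0009  0.0045]
```

View pics/side16c.png

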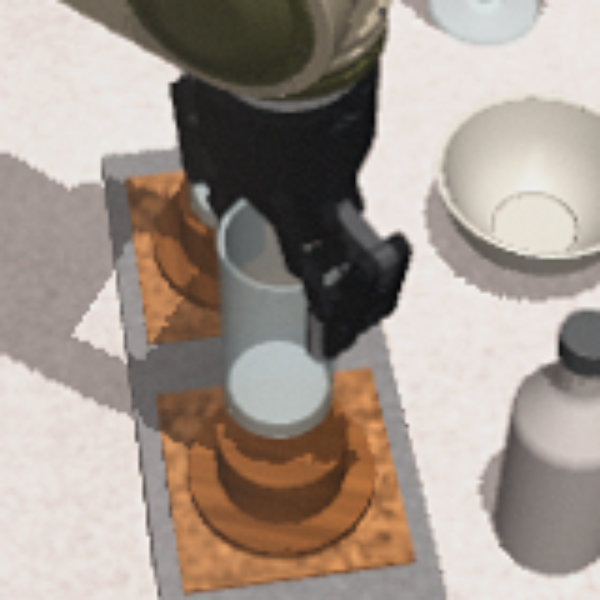

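```bash
python3 - <<'E'
from h import *
d=np.load('side_d.npy'); im=cv2.imread('pics/side0.png')[:,:,::-1].astype(int); n='side'
m=np.load('m_side_tall_glass_0.npy'); m=cv2.erode(m.astype(np.uint8),np.ones((3,3)))>0
v,u=np.nonzero(m&(d>0)); P=deproj(n,np.c_[u,v],d[v,u]); b=0
for lo,hi in((.004,.12),(.004,.12)):
    Q=P[(P[:,2]>lo)&(P[:,2]<hi)]
    f=lambda x:np.hypot(Q[:,0]-x[0]-x[2]*Q[:,2],Q[:,1]-x[1]-x[3]*Q[:,2])-(.027+.002*Q[:,2]/.12)
    print(least_squares(f,[.438,.098,0,0],loss='soft_l1',f_scale=.002).x.round(4))
# outline edges of glass in side16 vs projected model, upright vs tilted
im=cv2.imread('pics/side16.png'); 
def draw(o,x,y,tx,ty,b,c):
    for h,r in((0,.027),(.12,.029)):
        a=np.linspace(0,2*np.pi,60); X=np.c_[x+tx*h+r*np.cos(a),y+ty*h+r*np.sin(a),np.full(60,b+h)]
        for q in (proj('side',X)-[270,280])*5: cv2.circle(o,tuple(int(t) for t in q),1,c,-1)
o=cv2.resize(im[280:400,270:400],None,fx=5,fy=5)
draw(o,.574,-.2565,0,0,.091,(0,255,0)); draw(o,.5713,-.255,.0367,-.0273,.091,(0,0,255)); cv2.imwrite('pics/cmp.png',o)
E
```

```text
[ 0.4383  0.1001  0.001  -0.0217]
[ 0.4383  0.1001  0.001  -0.0217]
```

View pics/cmp.png

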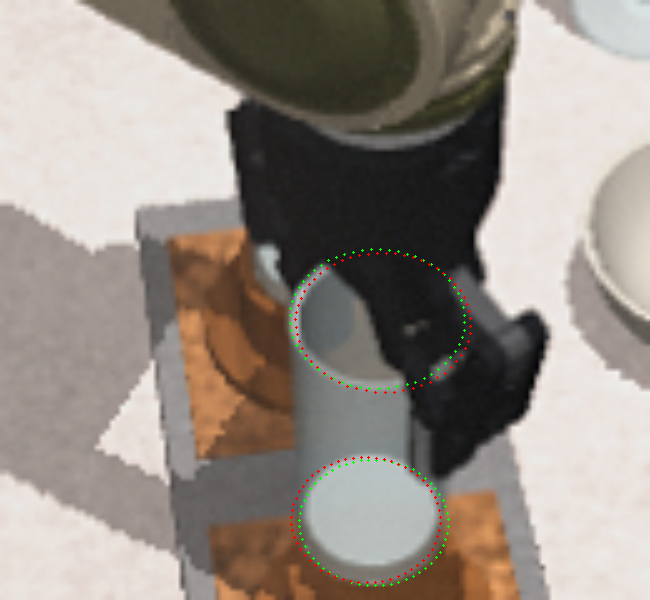

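The upright model (green) matches the outline, and the depth-fit "tilt" was there on the table too, so it is a bias of the clear glass. Glass (0.574, -0.2568) over stand (0.5743, -0.2564) is centred. Lowering gently.

Emit:
jog_arm(
  plan=[
    [[0,0,0.1,0,0,0],[0,0,0.15,0,0,0],[0,0,0.15,0,0,0],[0,0,0.12,0,0,0],[0,0,0.08,0,0,0],[0,0,0.05,0,0,0],[0,0,0.03,0,0,0],[0,0,0,0,0,0]],
  ],
)

```text
time_s: 31.45
position: [0.5741, -0.2548, 0.0959]
tool_rot: [[0.865, 0.501, 0.004], [0.501, -0.865, 0.001], [0.004, 0.001, -1.0]]
ft_force: [-0.9, -0.9, -2.8]
grip_width: 0.0571
```

Emit:
jog_arm(
  plan=[
    [[0,0,0.03,0,0,0],[0,0,0.03,0,0,0],[0,0,0,0,0,0]],
  ],
)

```text
time_s: 31.75
position: [0.5741, -0.2547, 0.0934]
tool_rot: [[0.865, 0.501, 0.004], [0.501, -0.865, 0.001], [0.004, 0.001, -1.0]]
ft_force: [0.0, -0.8, -2.4]
grip_width: 0.057
```

Emit:
jog_arm(
  plan=[
    [[0,0,0.03,0,0,0],[0,0,0.02,0,0,0],[0,0,0,0,0,0]],
  ],
)

```text
time_s: 32.05
position: [0.5741, -0.2547, 0.0914]
tool_rot: [[0.865, 0.501, 0.004], [0.501, -0.865, 0.001], [0.004, 0.001, -1.0]]
ft_force: [-0.3, -0.7, -2.6]
grip_width: 0.0572
```

Emit:
jog_arm(
  plan=[
    [[0,0,0.02,0,0,0],[0,0,0,0,0,0]],
  ],
)

```text
time_s: 32.25
position: [0.5742, -0.2548, 0.0913]
tool_rot: [[0.865, 0.501, 0.005], [0.501, -0.865, 0.001], [0.005, 0.002, -1.0]]
ft_force: [-1.9, 0.7, 2.7]
grip_width: 0.0569
```

Contact. Take a quick look before letting go.

```bash
python3 g.py side17
```

```text
32.25 [ 0.5742 -0.2548  0.0913] q [-34.8  34.5  70.7   0.2  74.6  25.1] F [-1.9  0.7  2.7] w 0.0569
1190
glass bottom [ 0.5718 -0.2553  0.0319 -0.0232] 0.0009343763004258567
glass bottom [ 0.5739 -0.2568  0.      0.    ] 0.0010677847745884077
stand 1209 [ 0.5744 -0.2562  0.0158 -0.0024 -0.0015]
```

View pics/side17c.png

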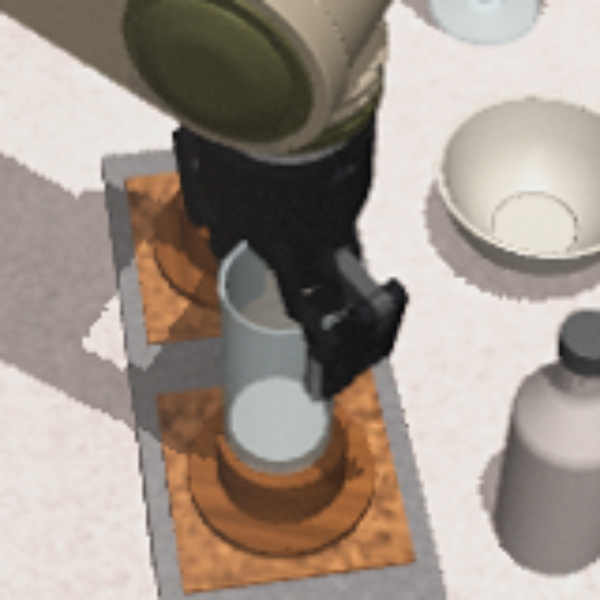

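Emit:
jog_arm(
  plan=[
    [[0,0,0,0,0,0],[0,0,0,0,0,0],[0,0,0,0,0,0],[0,0,0,0,0,0],[0,0,0,0,0,0],[0,0,-0.1,0,0,0],[0,0,-0.2,0,0,0],[0,0,-0.4,0,0,0],[0,0,-0.5,0,0,0],[0,0,-0.6,0,0,0]],
  ],
  grip=1,
)

```text
time_s: 33.3
position: [0.5736, -0.2548, 0.1638]
tool_rot: [[0.865, 0.501, 0.004], [0.501, -0.865, 0.002], [0.004, 0.001, -1.0]]
ft_force: [-0.5, 0.7, -0.2]
grip_width: 0.0853
```

Emit:
jog_arm(
  plan=[
    [[0,0,-0.6,0,0,0],[0,0,-0.7,0,0,0],[0,0,-0.7,0,0,0],[0,0,-0.7,0,0,0],[0,0,-0.5,0,0,0],[-0.3,-0.5,0,0,0,0],[-0.4,-0.5,0,0,0,0],[-0.4,-0.5,0,0,0,0],[-0.4,-0.5,0,0,0,0],[-0.4,-0.5,0,0,0,0]],
  ],
)

```text
time_s: 34.3
position: [0.4563, -0.206, 0.2911]
tool_rot: [[0.865, 0.501, 0.005], [0.501, -0.865, 0.001], [0.005, 0.002, -1.0]]
ft_force: [0.3, -0.5, -0.2]
grip_width: 0.0852
```

Emit:
jog_arm(
  plan=[
    [[-0.5,-0.5,0,0,0,0],[-0.5,-0.5,0,0,0,0],[-0.5,-0.5,0,0,0,0],[-0.5,-0.5,0,0,0,0],[-0.5,-0.5,0,0,0,0],[-0.3,-0.3,0,0,0,0],[0,0,0,0,0,0]],
  ],
)

```text
time_s: 35.0
position: [0.3032, -0.1653, 0.2907]
tool_rot: [[0.866, 0.5, 0.006], [0.5, -0.866, -0.0], [0.005, 0.003, -1.0]]
ft_force: [0.2, 0.4, -0.3]
grip_width: 0.0853
```

```bash
python3 - <<'E'
from h import *
s=st()
A=[]
for n in('side','top'):
    im,d=save(n,n+'18.png'); I=im.astype(int)
    v,u=np.nonzero(d>0); P=deproj(n,np.c_[u,v],d[v,u]); c=I[v,u]
    k=(np.hypot(P[:,0]-.575,P[:,1]+.256)<.055)&(P[:,2]>.0195)&(P[:,2]<.0615)&(c[:,0]>1.4*c[:,2])
    print(n,'stand',k.sum(),fitstand(P[k],[.5745,-.256,.015])[0].round(4))
    for nm,cx,cy in(('new',.575,-.256),('ref',.575,-.107)):
        k=(np.hypot(P[:,0]-cx,P[:,1]-cy)<.045)&(P[:,2]>.065)&(P[:,2]<.2); Q=P[k]
        r=least_squares(lambda x:np.hypot(Q[:,0]-x[0],Q[:,1]-x[1])-.028,[cx,cy],loss='soft_l1',f_scale=.002); 
        rim=Q[Q[:,2]>.168]; rr=least_squares(lambda x:np.hypot(rim[:,0]-x[0],rim[:,1]-x[1])-.0285,[cx,cy],loss='soft_l1',f_scale=.002)
        print(n,nm,len(Q),'axis',r.x.round(4),'ztop',np.percentile(Q[:,2],99).round(4),'rim',len(rim),rr.x.round(4))
    b=(280,460,250,430) if n=='side' else(200,300,330,480)
    cv2.imwrite(f'pics/{n}18c.png',cv2.resize(im[b[0]:b[1],b[2]:b[3],::-1],None,fx=3.3 if n=='side' else 5,fy=3.3 if n=='side' else 5))
E
```

```text
35.0 [ 0.3032 -0.1653  0.2907] q [-48.7  -3.5  90.6   0.2  92.6  11.3] F [ 0.2  0.4 -0.3] w 0.0853
side stand 1216 [ 0.5742 -0.2565  0.0158  0.0026  0.0044]
side new 1798 axis [ 0.5724 -0.2567] ztop 0.1818 rim 388 [ 0.5726 -0.2574]
side ref 1551 axis [ 0.5727 -0.1075] ztop 0.1811 rim 326 [ 0.5726 -0.1082]
top stand 550 [ 0.576  -0.2562  0.016   0.0108  0.0039]
top new 757 axis [ 0.5722 -0.255 ] ztop 0.1832 rim 160 [ 0.573  -0.2558]
top ref 651 axis [ 0.5715 -0.1053] ztop 0.1848 rim 142 [ 0.5728 -0.1061]
```

View pics/side18c.png

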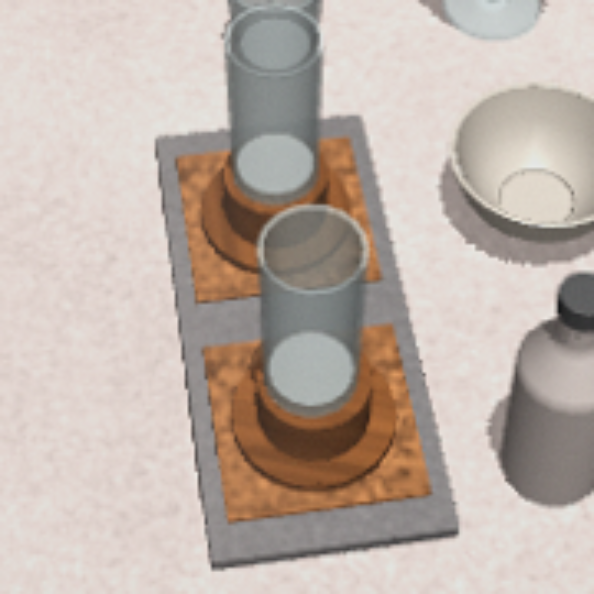

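View pics/top18.png

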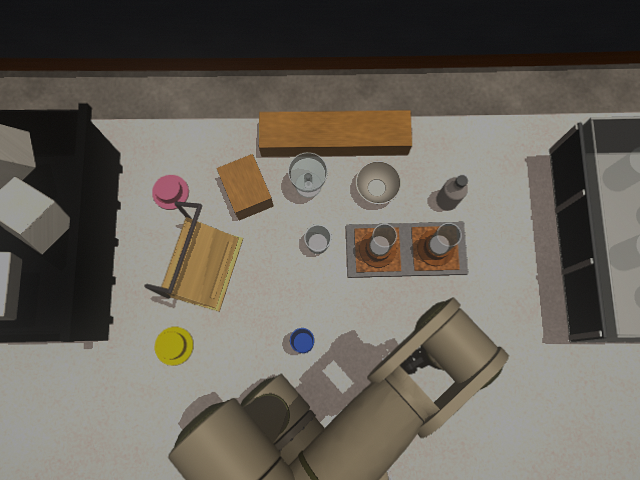

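The new set matches the reference set: same height, and 149.5 mm centre to centre. Everything else is where it was. Handing in.

```bash
python3 -c "
from rig import close_job
print(close_job())"
```

```text
the job is handed in; nothing more can be done
None
```

The second set is finished and handed in at about 35 s. The wooden stand is upright on the empty mat, the tall glass is upright on the stand, and the gripper is clear of both.

**Last checks**
- **Stand:** it measured (0.574–0.576, -0.256), within about 1–2 mm of the mat centre, with its foot on the mat. The last fits gave 0.3° of tilt from the side camera and 0.7° from the top camera.
- **Glass:** measured the same way as the finished set, the new glass stands 149.5 mm from the old one (should be 150), with its rim at the same height to within 2 mm.
- **Other things:** in the last top picture the other things look unmoved.

**What failed or disagreed**
- **First grasp:** it missed. The real fingertips are about 35 mm behind the reported tool point, so the fingers closed above the stand and pressed on its top with about 53 N at the wrist. That is under the 120 N wrist limit. It was the fingertips rather than the gripper's body that touched, so I do not think the 40 N limit applies. I backed off at once, measured the offset in the images and used it for the rest of the job; the stand had not visibly moved.
- **Glass tilt:** a free fit to the depth data showed about 2° of lean, but it showed a similar lean while the glass stood on the table, so I took it as a depth error. An upright outline matched the picture better.
- **Glass centring:** single-camera fits put the glass 2–4 mm off the stand's centre in x. The finished set shows about the same shift.

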